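# Load and clamp flute blanks in a carving router under its emergency stop

### The job

Get the carving router ready for its next batch: before handling the blanks, the pallet or the clamp, push the stop mushroom on the control box down until it latches, then lay each flute blank into a nest of its own on the router's pallet and push the pallet fully back under the hold-down bridge. Tighten the bridge's hand knob clockwise until you feel it bite on the blanks, then give it a quarter turn more and leave it there; over-tightening splits the flutes. Last, twist the mushroom clockwise so that it springs back up and the router is live again; leave the bowl and the gourd where they are.

Things in the scene. Friction and masses are not known exactly. Their poses are not given: they have to be found in the camera images.
- stop (a joint): Travel of the latching emergency stop, m: 0 up (router live), grows as the mushroom is pressed straight down; bottoms at 0.009. About 5 N takes it down; past 0.007 a pawl snaps in and it stays down at about 0.006 to 0.007 when let go (router locked out).
- stop_top (a point): Centre of the flat top of the red stop mushroom, 98 mm above the bench when up. The mushroom is a smooth round head 40 mm across and 15 mm thick on a 22 mm stem, axis vertical, standing on a grey control box 80 x 110 x 60 mm high that is fixed to the bench left of the router. When down, there are still about 16 mm free between the head's underside and the box.
- stop_head (a joint): Turn of the mushroom about its vertical axis, rad, positive clockwise seen from above, 0 to 0.75 with a weak return spring. With the stop down, a clockwise turn past about 0.5 draws the pawl out and the mushroom springs up by itself once it is let go.
- router: Desktop carving router, fixed to the bench, bed 455 x 380 mm and 22 mm high. Origin on the bench top under the middle of the nest pallet when that is fully forward; x points from the operator's side (front) to the gantry at the back, z up. The gantry (up to 235 mm high) is parked, its front 218 mm or more behind the origin.
- bridge_beam (a point): Middle of the top face of the fixed steel hold-down bridge, 105 mm above the bench and 125 mm behind the router's origin, on the knob's axis; axes as the router's. Its beam is 36 mm deep along x, 370 mm wide and 18 mm thick; under it hangs a pressure bar 30 x 270 mm, 2.5 mm above the top of a nested blank before tightening
- pallet (a joint): How far the loading pallet has been pushed back along the router's +x under the bridge, m: starts near 0 (forward, for loading), 0.125 at its back stop, where the bar stands over the middle of the nests. It slides with about 2 N and stays where it is left.
- pallet_floor (a point): Middle of the nest floor of the plywood pallet (200 x 300 mm, floor 30 mm above the bench), axes as the router's; moves with the pallet.
- handle (a point): Middle of the pallet's steel handle at its front edge: a round bar 12 mm thick, 90 mm long across the router (along y), its axis 78 mm above the bench, on two posts; 100 mm in front of the pallet's middle. Moves with the pallet.
- knob_grip (a point): Centre of the black four-lobed hand knob on the bridge, half way up its 26 mm height, 137 mm above the bench; its height does not change. Its z is the vertical axis; its x and y point at the hollows between the lobes, and it turns with the knob. 60 mm over the lobes, 44 mm where 19 mm wide pads sit in two opposite hollows (a grasp fits every quarter turn).
- knob (a joint): Turn of the hand knob, rad, positive clockwise seen from above (tightening: lowers the pressure bar). Starts between 0 and 1. It runs at about 0.1 N m for 2 to 3.5 rad (1.2 rad of play, then 1.27 mm of bar travel per rad) until the bar bites on the blanks; there the resistance jumps sharply to 0.4 to 0.7 N m and stays so. When let go it holds (springs back under 0.1 rad). A hard stop lies at 7.5.
- nest0 (a point): Middle of the floor of nest 0 (0 rightmost, 3 leftmost seen by the robot; 70 mm apart across the pallet, floor 30 mm above the bench), axes as the router's; moves with the pallet. Each nest is an open-topped shallow pocket 158 mm long along the router's x, 36 mm wide, 10 mm deep.
- nest1 (a point): Middle of the floor of nest 1 (0 rightmost, 3 leftmost seen by the robot; 70 mm apart across the pallet, floor 30 mm above the bench), axes as the router's; moves with the pallet. Each nest is an open-topped shallow pocket 158 mm long along the router's x, 36 mm wide, 10 mm deep.
- nest2 (a point): Middle of the floor of nest 2 (0 rightmost, 3 leftmost seen by the robot; 70 mm apart across the pallet, floor 30 mm above the bench), axes as the router's; moves with the pallet. Each nest is an open-topped shallow pocket 158 mm long along the router's x, 36 mm wide, 10 mm deep.
- nest3 (a point): Middle of the floor of nest 3 (0 rightmost, 3 leftmost seen by the robot; 70 mm apart across the pallet, floor 30 mm above the bench), axes as the router's; moves with the pallet. Each nest is an open-topped shallow pocket 158 mm long along the router's x, 36 mm wide, 10 mm deep.
- blank0: Square wooden flute blank, 150 x 30 x 30 mm, 85 g, lying on the bench (may be absent). Origin at its centre, x along its length; all four sides and both ends are alike.
- blank1: Square wooden flute blank, 150 x 30 x 30 mm, 85 g, lying on the bench (may be absent). Origin at its centre, x along its length; all four sides and both ends are alike.
- blank2: Square wooden flute blank, 150 x 30 x 30 mm, 85 g, lying on the bench (may be absent). Origin at its centre, x along its length; all four sides and both ends are alike.
- blank3: Square wooden flute blank, 150 x 30 x 30 mm, 85 g, lying on the bench (may be absent). Origin at its centre, x along its length; all four sides and both ends are alike.
- bowl: Clay bowl, 100 mm across, 50 mm high; a bystander. Origin under its centre.
- gourd: Dried gourd, 96 mm across, 98 mm high; a bystander. Origin under its centre.
Things that resemble listed ones, but are neither listed nor needed, are in the scene too. Leave any yellow look-alike of the blank0 alone.

How it is judged:
On the way, in this order (a step that is already met when the one before it is completed fails the run):
1. the stop is pressed and latched down (value of joint stop above 0.005 m), for 0.3 s.
2. every blank lies in a nest of its own, the stop still down (value of joint stop above 0.005 m and x of blank0 in the frame of pallet_floor between -0.01 and 0.01 m and y of blank0 in the frame of pallet_floor between -0.115 and 0.115 m and z of blank0 in the frame of pallet_floor between 0.011 and 0.0185 m and angle between the x axis of each of blank0, blank1, blank2, blank3 and the x axis of pallet_floor, either way round below 0.12 rad and x of blank1 in the frame of pallet_floor between -0.01 and 0.01 m and y of blank1 in the frame of pallet_floor between -0.115 and 0.115 m and z of blank1 in the frame of pallet_floor between 0.011 and 0.0185 m and x of blank2 in the frame of pallet_floor between -0.01 and 0.01 m and y of blank2 in the frame of pallet_floor between -0.115 and 0.115 m and z of blank2 in the frame of pallet_floor between 0.011 and 0.0185 m and x of blank3 in the frame of pallet_floor between -0.01 and 0.01 m and y of blank3 in the frame of pallet_floor between -0.115 and 0.115 m and z of blank3 in the frame of pallet_floor between 0.011 and 0.0185 m), for 0.3 s.
3. the pallet is pushed fully back under the bridge with every blank nested, the stop still down (all of step 2 and value of joint pallet above 0.115 m), for 0.2 s.
4. the knob is a quarter turn past its bite, the stop still down (all of step 3 and value of joint knob between 4.25 and 5.35 rad), for 0.3 s.
At the end, for the whole second after the job is handed in: Stop up (under 2 mm); each blank flat in a nest (centre within 10 mm of the row's middle, under 18.5 mm above the bed, within 7 deg), at rest, the bar pressing it over 2 N; pallet within 10 mm of its back stop; knob 4.25 to 5.35 rad (bite is at 3.2) (value of joint stop below 0.002 m and value of joint pallet above 0.115 m and value of joint knob between 4.25 and 5.35 rad and x of blank0 in the frame of pallet_floor between -0.01 and 0.01 m and y of blank0 in the frame of pallet_floor between -0.115 and 0.115 m and z of blank0 in the frame of pallet_floor between 0.011 and 0.0185 m and angle between the x axis of each of blank0, blank1, blank2, blank3 and the x axis of pallet_floor, either way round below 0.12 rad and x of blank1 in the frame of pallet_floor between -0.01 and 0.01 m and y of blank1 in the frame of pallet_floor between -0.115 and 0.115 m and z of blank1 in the frame of pallet_floor between 0.011 and 0.0185 m and x of blank2 in the frame of pallet_floor between -0.01 and 0.01 m and y of blank2 in the frame of pallet_floor between -0.115 and 0.115 m and z of blank2 in the frame of pallet_floor between 0.011 and 0.0185 m and x of blank3 in the frame of pallet_floor between -0.01 and 0.01 m and y of blank3 in the frame of pallet_floor between -0.115 and 0.115 m and z of blank3 in the frame of pallet_floor between 0.011 and 0.0185 m and contact force between bar and blank0 above 2 N and contact force between bar and blank1 above 2 N and contact force between bar and blank2 above 2 N and contact force between bar and blank3 above 2 N and linear speed of each of blank0, blank1, blank2, blank3 below 0.02 m/s); the robot touches nothing.
It fails at once if a blank is handled while the stop is up and the clamp is not tight (value of joint stop below 0.004 m and value of joint knob below 4.25 rad and (contact force between the fingers and blank0 above 1 N or contact force between the fingers and blank1 above 1 N or contact force between the fingers and blank2 above 1 N or contact force between the fingers and blank3 above 1 N)).
It fails at once if the pallet is pushed back or the knob tightened before the stop is pressed (value of joint stop below 0.004 m and value of joint knob below 4.25 rad and (value of joint pallet above 0.05 m or value of joint knob above 1.5 rad)).
It fails at once if the knob is over-tightened (more than 5.80, 0.41 turn past the bite) (value of joint knob above 5.8 rad).
It fails at once if the bowl or the gourd is moved more than 40 mm (distance of any of bowl, gourd from where it was at the start of the episode above 0.04 m).
Of blank0, blank1, blank2, blank3 only 2 to 4 are there at a start; the rules pass over those that are not, and their reading is None.
At some moment in a run one of blank0, blank1, blank2, blank3 may be knocked a few centimetres aside while the robot is not near it.
Once in a run the grip may slacken for a moment while it holds something.
It also fails if it takes over 210 s, if anything falls off the work surface, if the arm or the gripper's body presses on something with over 40 N, if the wrist force passes 120 N, or if a joint passes its speed limit or range.

### The arm

A 7-joint arm with a two-finger parallel gripper is mounted at the origin on the work surface. World frame = base frame: x ahead of the robot, y to its left, z up, the work surface at z = 0. Lengths are in m, angles in rad, forces in N, time in s.
With the tool pointing down it reaches from about 0.425 to 0.925 m from the base axis. Payload 6.8 kg.
Tool frame: the origin (TCP) lies at the very end of the fingers, on their centre line; the grasp point (between the pads) lies 19 mm behind it; x points along the fingers, y is the direction in which the jaws open and shut, and the axes are right-handed (so a half turn about x gives the same grasp; the last joint's range is limited). The gripper opens to 85 mm and grips with 20 to 120 N. Pads are 22 mm wide; open, the fingers measure 114 mm over their backs; the gripper's body (76 mm by 85 mm) begins 54 mm behind the grasp point. The pads swing forward as they close: fully open they stand 13 mm farther back than shut.
Start: joints at [-1.218, 0.477, 0.022, 1.555, -0.011, 1.109, -0.083], TCP at [0.3, 0.605, 0.231] pointing down, gripper open.
Joint ranges: [-2.96, 2.96], [-0.34, 2.1], [-1.41, 1.46], [0.24, 2.44], [-1.37, 4.51], [0.17, 1.92], [-2.96, 2.96]. Speed limits (rad/s): [2.39, 2.39, 3.14, 3.14, 3.14, 3.14, 3.14].

### API

Orientations are given as a unit quaternion [w, x, y, z].
In Python, from plant import bot, optics, job gives the robot as it stands. The module is installed in compiled form; this text tells all that it offers.
- The arm moves only by the tool move_arm, never from a script. Its argument "commands" is text: rows parted by semicolons, each of 5 numbers parted by spaces: the closure, from -1 (fully open) to 1 (shut), then the shift along the tool's x, y, z in cm, then the turn about the tool's x in rad. A call has 1 to 8 rows; each row is the pose to reach, as a shift and turn from the pose commanded when the call began, along the tool's axes at that moment; what a row does not reach only later rows make up. A row lasts 1/10 s, in which the tool goes at most 50 mm and 8.59 degrees, less where a joint would pass 70% of its speed; a pose out of reach is approached as far as the arm can. A call with a gripper value outside its range is refused whole. The fingers move at their own pace and stop on an object; the grip force is fixed at half the most. Time passes only in rows, so rows that repeat a pose let the fingers close. It gives the time, the measured TCP pose, the force and the opening at its end, in the units of the state.
- bot.state(): the state, without advancing time (a new reading comes with each control period).
- optics.snapshot(name): name is "scene" or "side" or "wrist"; returns (picture, depth): 400x640x3 uint8, red, green, blue; 400x640 float32, m along the optical axis (not along the pixel's ray), 0 where there is no reading.
- optics.camera_params(name): a dict with "fx", "fy", "cx", "cy" (pixels), "distortion" ([k1, k2, p1, p2, k3] as OpenCV has them; the pictures are not rectified), "R" (3x3) and "t" (3): a world point X has camera coordinates R X + t; the wrist camera has in their place "tool_from_camera" (4x4, takes a point from camera to tool coordinates, whose origin is the TCP and whose axes are the tool frame's). Camera axes: x right, y down, z forward; pixel columns grow to the right and rows downward; lengths in m; the calibration is good to about 2 mm. A picture is of the moment at which its call begins: read the wrist's pose just before it. camera_params takes no time and is no camera call.
- job.hand_in(): hands the job in, once; it reports no verdict.
The state is a dict: "clock": time; "q": joint angles; "joint_vel": joint speeds; "joint_efforts": joint torques, N m; "position": TCP position; "tool_rot": TCP orientation; "force": force on the tool from outside, world axes, zero at the start; "ft_torque": the same for the moment, N m; "grip_width": finger opening in m.
Only numpy, scipy, OpenCV 4.12 (cv2) and the standard library are available. Lean on these libraries where they do the work, as an engineer would, in place of code of your own. Each camera call takes 0.05 s, during which the arm holds its last target.

## Working session

There is one attempt and no reset: what is moved stays moved. The work goes in short steps, Python scripts to look and compute and a tool call to move; the robot and the scene stay as the last step left them, time stands still between calls to the robot, and variables do not carry over. Pictures are saved under pics/ and viewed, and the job is handed in when it is done.

Besides the shell and the picture viewer there is one more tool, called after "Request:" as name(argument=value, ...) on one line, values as JSON. move_arm: Moves the arm, as the interface text tells. Its arguments: {"type":"object","properties":{"commands":{"type":"string"}},"required":["commands"]}

```bash
mkdir -p pics; cat > h.py <<'E'
import numpy as np, cv2
from plant import bot, optics, job
def snap(n,f):
    s=bot.state(); p,d=optics.snapshot(n); cv2.imwrite('pics/'+f+'.png',p[:,:,::-1]); np.savez('pics/'+f+'.npz',p=p,d=d,pos=s['position'],rot=s['tool_rot']); return s,p,d
def Rq(q):
    from scipy.spatial.transform import Rotation as R
    return R.from_quat([q[1],q[2],q[3],q[0]]).as_matrix()
def cloud(n,f):
    """world xyz image"""
    z=np.load('pics/'+f+'.npz'); d=z['d']; c=optics.camera_params(n)
    K=np.array([[c['fx'],0,c['cx']],[0,c['fy'],c['cy']],[0,0,1.]])
    u,v=np.meshgrid(np.arange(640.),np.arange(400.))
    uv=cv2.undistortPoints(np.stack([u.ravel(),v.ravel()],1)[:,None],K,np.array(c['distortion'])).reshape(400,640,2)
    P=np.dstack([uv[...,0]*d,uv[...,1]*d,d])
    if n=='wrist':
        T=np.array(c['tool_from_camera']); P=P@T[:3,:3].T+T[:3,3]
        W=P@Rq(z['rot']).T+z['pos']
    else:
        R=np.array(c['R']);W=(P-np.array(c['t']))@R
    W[d==0]=np.nan
    return W,z['p']
def st():
    s=bot.state(); print({k:np.round(v,3).tolist() for k,v in s.items()})
E
python3 - <<'E'
from h import *
st()
snap('scene','s0');snap('side','d0')
s,p,d=snap('wrist','w0')
for n in['scene','side','wrist']: print(n,optics.camera_params(n))
E
```

```text
{'clock': 0.0, 'q': [-1.218, 0.478, 0.022, 1.557, -0.012, 1.109, -0.083], 'joint_vel': [-0.002, 0.0, -0.001, -0.002, 0.001, -0.0, -0.0], 'joint_efforts': [0.001, -59.644, 1.608, -28.121, 0.012, 0.009, 0.0], 'position': [0.3, 0.604, 0.23], 'tool_rot': [0.688, 0.161, 0.689, -0.162], 'force': [0.213, 0.282, 0.734], 'ft_torque': [-0.019, -0.0, 0.039], 'grip_width': 0.085}
scene {'fx': 386.02081032219496, 'fy': 386.02081032219496, 'cx': 322.0309379353763, 'cy': 199.90829652175347, 'distortion': array([-0.0101008,  0.       ,  0.       ,  0.       ,  0.       ]), 'R': array([[ 0.13462232,  0.99082451,  0.01198438],
       [ 0.78373281, -0.09906876, -0.6131462 ],
       [-0.606333  ,  0.09193571, -0.78987854]]), 't': array([ 0.01743813, -0.31647058,  1.64411438])}
side {'fx': 401.8134407199613, 'fy': 401.8134407199613, 'cx': 321.6939975182299, 'cy': 194.8570656461219, 'distortion': array([-0.02542329,  0.        ,  0.        ,  0.        ,  0.        ]), 'R': array([[ 0.66907462, -0.7431946 ,  0.00097339],
       [-0.49889387, -0.4501084 , -0.74061281],
       [ 0.55085757,  0.49503961, -0.67193133]]), 't': array([-0.40365548,  0.25860587,  1.38063938])}
wrist {'fx': 325.63092765102505, 'fy': 325.63092765102505, 'cx': 321.08233722050545, 'cy': 200.65651722090527, 'distortion': array([0.01056374, 0.        , 0.        , 0.        , 0.        ]), 'tool_from_camera': array([[ 8.78022989e-04, -2.94679033e-01,  9.55595886e-01,
        -1.42637728e-01],
       [ 9.99998621e-01, -1.08808366e-03, -1.25435578e-03,
         1.07067916e-04],
       [ 1.40940061e-03,  9.55595669e-01,  2.94677672e-01,
        -7.58017832e-02],
       [ 0.00000000e+00,  0.00000000e+00,  0.00000000e+00,
         1.00000000e+00]])}
```

View pics/s0.png

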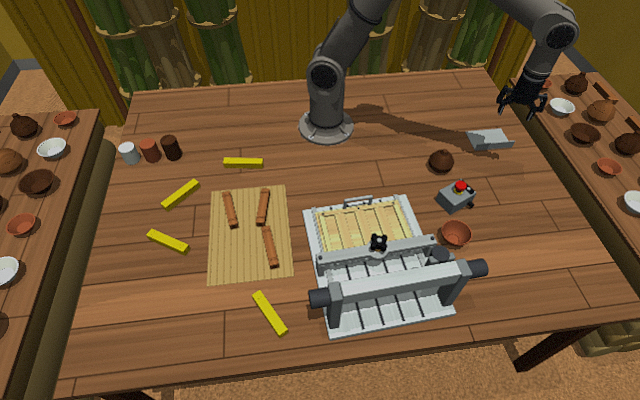

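View pics/d0.png

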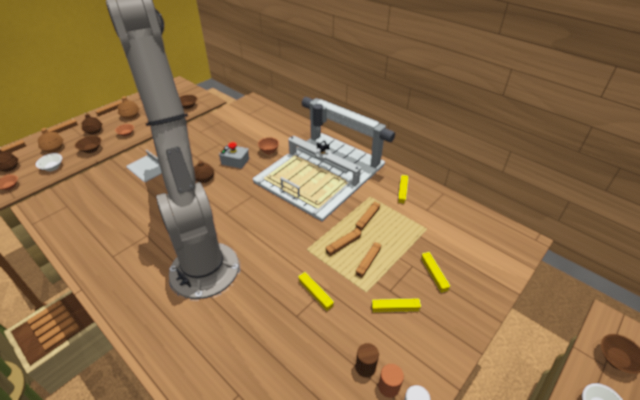

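View pics/w0.png

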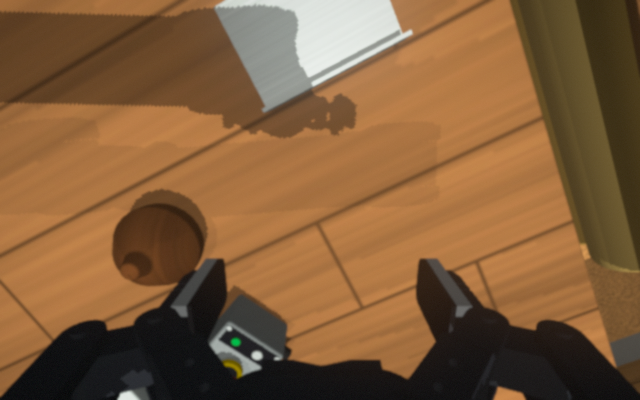

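The scene view shows three brown blanks on the mat at (230,210), (263,206) and (270,247), with yellow decoys around. The stop is at (460,187), the pallet at (370,225) and the knob at (378,243).

```bash
cat > m0.py <<'E'
from h import *
import sys
def comps(W,p,mask,minA=25):
    n,l,s,c=cv2.connectedComponentsWithStats(mask.astype(np.uint8),connectivity=4)
    for i in range(1,n):
        if s[i,4]<minA: continue
        X=W[l==i]; X=X[~np.isnan(X[:,0])]
        if len(X)<10: continue
        r=cv2.minAreaRect((X[:,:2]*1000).astype(np.float32))
        print('px',c[i].round(),'A',s[i,4],'med',np.median(X,0).round(4),'z',np.percentile(X[:,2],[5,95]).round(3),'rect',np.round(r[0],1),np.round(r[1],1),round(r[2],1))
if __name__=='__main__':
    W,p=cloud('scene','s0')
    hsv=cv2.cvtColor(p,cv2.COLOR_RGB2HSV)
    x,y,z=W[...,0],W[...,1],W[...,2]
    print('blanks'); comps(W,p,(z>.008+0*z)&(z<.045)&(hsv[...,1]>90)&(x>.2)&(y<0.1)&(np.arange(640)<300),40)
    print('red'); comps(W,p,((hsv[...,0]<6)|(hsv[...,0]>174))&(hsv[...,1]>180)&(hsv[...,2]>120)&(z>.05),8)
    print('knob'); comps(W,p,(z>.115)&(z<.17)&(x<1.0)&(x>.5)&(abs(y)<.4),20)
    print('beam'); comps(W,p,(z>.095)&(z<.115)&(x<1.0)&(x>.5)&(abs(y)<.4),20)
    print('pallet'); comps(W,p,(z>.025)&(z<.05)&(x<1.0)&(x>.4)&(abs(y)<.4)&(np.arange(640)>300),60)
    print('bench z', np.nanmedian(z[300:330,100:200]))
    print('handle'); comps(W,p,(z>.065)&(z<.09)&(x<.8)&(x>.3)&(y<.25)&(y>-.2),8)
E
python3 m0.py
python3 - <<'E'
from h import *
p=cv2.imread('pics/s0.png'); cv2.imwrite('pics/s0c.png',cv2.resize(p[140:340,200:500],None,fx=2.66,fy=2.66,interpolation=2))
E
```

```text
blanks
px [252. 164.] A 111 med [ 0.2059 -0.314   0.0232] z [0.01  0.034] rect [ 204.9 -319.6] [89. 13.] 83.7
px [180. 194.] A 448 med [ 0.3244 -0.5729  0.0285] z [0.011 0.034] rect [ 317.2 -573.2] [ 38.6 151.5] 43.5
px [267. 228.] A 768 med [ 0.513  -0.2733  0.0296] z [0.016 0.033] rect [ 493.9 -278.7] [315.9  60.1] 2.4
px [230. 209.] A 340 med [ 0.4188 -0.3955  0.0295] z [0.018 0.033] rect [ 405.9 -398. ] [155.8  30.5] 11.1
px [168. 241.] A 485 med [ 0.5204 -0.5929  0.0294] z [0.012 0.033] rect [ 514.4 -597.8] [154.3  31.6] 58.0
px [270. 313.] A 593 med [ 0.806  -0.2785  0.0297] z [0.018 0.033] rect [ 800.  -280.3] [151.3  31.9] 29.8
red
px [461. 184.] A 73 med [0.4624 0.3991 0.0969] z [0.093 0.1  ] rect [453.  406.4] [33.8 60.7] 49.3
knob
px [379. 242.] A 254 med [0.6813 0.0559 0.1484] z [0.129 0.152] rect [676.1  56.7] [46.7 48.4] 75.2
px [455. 287.] A 129 med [0.8471 0.2248 0.1389] z [0.118 0.167] rect [841.7 228.7] [37.8 19.9] 49.0
px [335. 311.] A 104 med [ 0.8703 -0.1043  0.1422] z [0.118 0.166] rect [ 862.8 -108.6] [40.7 19.6] 48.5
beam
px [375. 249.] A 1372 med [0.6799 0.04
[... 715 characters left out ...]
 0.0281] z [0.026 0.031] rect [700.5 -90.8] [60.1 17.2] 3.1
px [442. 299.] A 76 med [0.8355 0.2206 0.0382] z [0.027 0.048] rect [830.3 224.1] [54.2 24. ] 34.3
bench z 6.239731961742274e-05
handle
px [358. 198.] A 114 med [0.4637 0.042  0.081 ] z [0.069 0.086] rect [462.4  42. ] [14.4 98.2] 4.8
px [430. 247.] A 23 med [0.6797 0.2238 0.0782] z [0.067 0.089] rect [679.9 225.4] [15.4  8.9] 64.0
px [402. 252.] A 94 med [0.6839 0.1347 0.0744] z [0.066 0.088] rect [684.2 134.5] [  9.9 108.8] 6.2
px [352. 261.] A 119 med [ 0.695  -0.0213  0.0742] z [0.066 0.088] rect [695.  -21.2] [ 10.  125.7] 0.8
px [321. 267.] A 27 med [ 0.7035 -0.1173  0.0767] z [0.068 0.088] rect [ 703.5 -117.2] [ 3.2 18.3] 1.0
```

View pics/s0c.png

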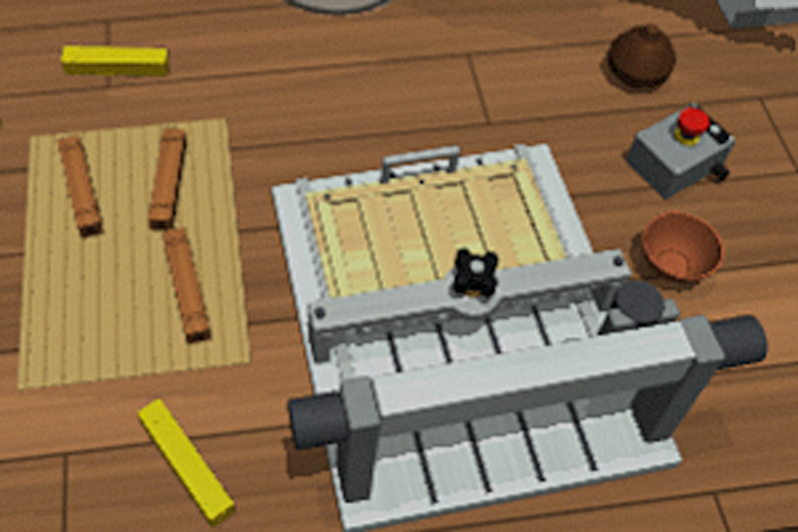

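```bash
cat > g.py <<'E'
from h import *
def rel(x,y,z,jaw=None):
    """needed shift (cm, tool axes) and turn; jaw = desired heading of tool y in deg (mod 180)"""
    s=bot.state(); R=Rq(s['tool_rot']); d=(np.array([x,y,z])-s['position'])*100
    h=np.degrees(np.arctan2(R[1,1],R[0,1])); t=0
    if jaw is not None:
        t=-((jaw-h+90)%180-90)   # tool x is down: turn + lowers heading
    print('pos',np.round(s['position'],4),'jawhead',round(h,1),'tilt',np.round(R[:,0],3),'| shift',np.round(R.T@d,2),'turn',round(np.radians(t),3),'q7',round(s['q'][6],2),'clk',round(s['clock'],1),'w',round(s['grip_width'],4),'F',np.round(s['force'],1))
E
python3 - <<'E'
from g import *
print(Rq(bot.state()['tool_rot']).round(3))
rel(.40,.40,.23,90)
W,p=cloud('wrist','w0')
E
```

```text
[[-0.001  0.445  0.896]
 [-0.001  0.896 -0.445]
 [-1.    -0.001  0.   ]]
pos [0.3    0.6042 0.2306] jawhead 63.6 tilt [-0.001 -0.001 -1.   ] | shift [  0.08 -13.84  18.04] turn -0.461 q7 -0.08 clk 0.1 w 0.0853 F [-0.8  0.5  0.6]
```

Request:
move_arm(commands="1 0 -4 4 0;1 0 -8 8 0;1 0 -11 11 0;1 0 -11 11 0;1 0 -11 11 0")

```text
clock: 0.65
position: [0.3508, 0.4554, 0.2315]
tool_rot: [0.688, 0.163, 0.688, -0.163]
force: [0.0, 0.7, 0.1]
grip_width: 0.0121
```

```bash
cat > stop.py <<'E'
from g import *
from m0 import comps
import sys
f=sys.argv[1]
snap('wrist',f); W,p=cloud('wrist',f)
hsv=cv2.cvtColor(p,cv2.COLOR_RGB2HSV); z=W[...,2]
m=((hsv[...,0]<6)|(hsv[...,0]>174))&(hsv[...,1]>150)&(z>.06)
comps(W,p,m,50)
n,l,s,c=cv2.connectedComponentsWithStats(m.astype(np.uint8)); i=1+np.argmax(s[1:,4]); X=W[l==i]
zt=np.nanpercentile(X[:,2],80); T=X[abs(X[:,2]-zt)<.003]
r=cv2.minEnclosingCircle((T[:,:2]*1000).astype(np.float32)); print('top',zt.round(4),r, np.median(T,0).round(4))
cx,cy=np.array(r[0])/1000
rel(cx,cy,.15)
E
python3 stop.py w1
```

```text
px [321. 304.] A 1058 med [0.4525 0.4051 0.0977] z [0.092 0.255] rect [410.4 423.4] [ 29.  139.9] 65.2
top 0.0984 ((457.37738037109375, 402.492919921875), 19.584840774536133) [0.4565 0.4028 0.0977]
pos [0.3497 0.4574 0.2315] jawhead 63.6 tilt [-0.     0.001 -1.   ] | shift [ 8.15 -0.13 12.09] turn 0.0 q7 0.1 clk 0.7 w 0.0044 F [-0.2  1.  -0.3]
```

View pics/w1.png

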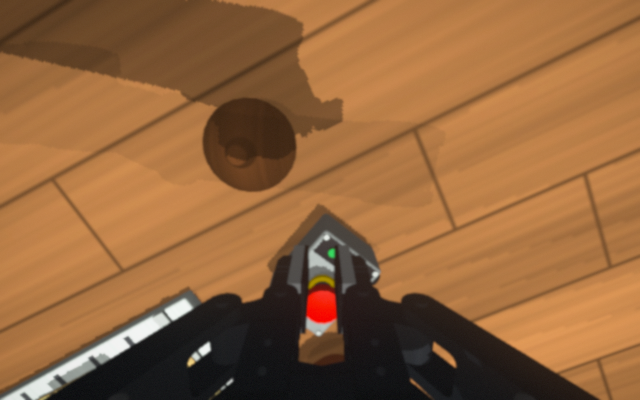

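The wrist view shows the red head at (321,304). Its top measures 98 mm high and 39 mm across, both as given.

Request:
move_arm(commands="1 0 0 5 0;1 4 -0.1 9 0;1 8 -0.1 12.1 0;1 11 -0.1 12.1 0;1 12.5 -0.1 12.1 0;1 13.4 -0.1 12.1 0;1 14 -0.1 12.1 0;1 14.2 -0.1 12.1 0")

```text
clock: 1.5
position: [0.4568, 0.4041, 0.0902]
tool_rot: [0.688, 0.161, 0.689, -0.16]
force: [-2.2, -1.9, 3.7]
grip_width: -0.0002
```

```bash
python3 -c "
from g import *
rel(.4573,.4025,.089)"
```

```text
pos [0.4568 0.4041 0.0902] jawhead 63.7 tilt [-0.     0.001 -1.   ] | shift [ 0.12 -0.12  0.12] turn 0.0 q7 0.33 clk 1.5 w -0.0002 F [-2.2 -1.9  3.7]
```

Request:
move_arm(commands="1 0.2 0 0 0;1 0.4 0 0 0;1 0.4 0 0 0;1 -0.5 0 0 0;1 -3 0 0 0;1 -6 0 -4 0;1 -10 0 -8 0;1 -14 0 -12 0")

```text
clock: 2.3
position: [0.3576, 0.4528, 0.2223]
tool_rot: [0.689, 0.162, 0.688, -0.161]
force: [0.2, -0.3, 0.3]
grip_width: -0.0
```

```bash
python3 stop.py w2
```

```text
Traceback (most recent call last):
  File "stop.py", line 9, in <module>
    n,l,s,c=cv2.connectedComponentsWithStats(m.astype(np.uint8)); i=1+np.argmax(s[1:,4]); X=W[l==i]
                                                                      ~~~~~~~~~^^^^^^^^^
ValueError: attempt to get argmax of an empty sequence
```

Request:
move_arm(commands="-1 -2 0 -2 0;-1 -3 0 -2 0;-1 -3 0 -2 0;-1 -3 0 -2 0")

```text
clock: 2.75
position: [0.3419, 0.4597, 0.2496]
tool_rot: [0.689, 0.162, 0.688, -0.162]
force: [0.1, -0.5, 0.6]
grip_width: 0.059
```

```bash
python3 stop.py w3
```

```text
px [322. 299.] A 943 med [0.4551 0.4036 0.0912] z [0.087 0.092] rect [457.2 402.8] [36.5 38.6] 64.4
top 0.0918 ((457.55078125, 402.64599609375), 19.47308349609375) [0.4563 0.4032 0.0913]
pos [0.3418 0.4594 0.2491] jawhead 63.5 tilt [-0.    -0.001 -1.   ] | shift [ 9.92  0.1  12.89] turn 0.0 q7 0.09 clk 2.8 w 0.065 F [-0.1 -0.6 -0.1]
```

View pics/w3.png

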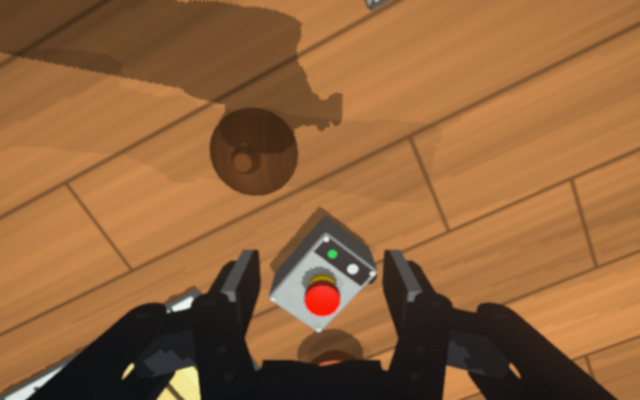

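The head is latched: its top is now at 91.5 mm, 6.5 mm down. Next I'll look at the pallet.

```bash
python3 -c "
from g import *
rel(.45,.04,.33,94)"
```

```text
pos [0.3418 0.4594 0.2491] jawhead 63.5 tilt [-0.    -0.001 -1.   ] | shift [ -8.04 -32.71  28.41] turn -0.533 q7 0.09 clk 2.8 w 0.065 F [-0.1 -0.6 -0.1]
```

Request:
move_arm(commands="-1 -4 -4 3.5 -0.1;-1 -8 -8 7 -0.2;-1 -8 -12 10.5 -0.3;-1 -8 -16 14 -0.4;-1 -8 -20 17.5 -0.53;-1 -8 -24 21 -0.53;-1 -8 -28.5 24.5 -0.53;-1 -8 -32.7 28.4 -0.53")

```text
clock: 3.6
position: [0.4354, 0.0919, 0.329]
tool_rot: [0.706, -0.024, 0.707, 0.024]
force: [0.5, 0.0, 0.7]
grip_width: 0.0853
```

```bash
python3 -c "
from g import *
snap('wrist','w4');rel(.45,.04,.33,94)"
```

```text
pos [0.4372 0.0831 0.3292] jawhead 93.3 tilt [-0.    -0.004 -1.   ] | shift [-0.06 -4.38  1.03] turn -0.013 q7 1.29 clk 3.6 w 0.0851 F [ 1.7 -8.  -0.8]
```

View pics/w4.png

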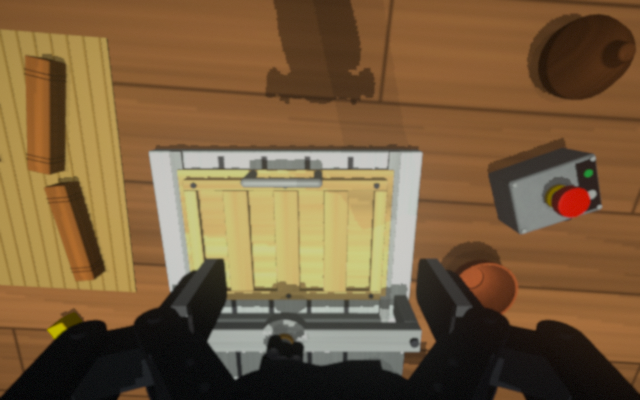

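Request:
move_arm(commands="-1 0 0 0 0;-1 0 0 0 0;-1 0 0 0 0")

```text
clock: 3.95
position: [0.4351, 0.0962, 0.3293]
tool_rot: [0.706, -0.025, 0.707, 0.025]
force: [-0.4, -0.2, 0.1]
grip_width: 0.0855
```

```bash
cat > pal.py <<'E'
from g import *
from m0 import comps
import sys
f=sys.argv[1]; W,p=cloud('wrist',f); x,y,z=W[...,0],W[...,1],W[...,2]
print('handle');comps(W,p,(z>.068)&(z<.09)&(x<.52),30)
print('top');comps(W,p,(z>.035)&(z<.045)&(x<.66)&(x>.4)&(abs(y-.045)<.18),100)
print('floor');comps(W,p,(z>.026)&(z<.0345)&(x<.66)&(x>.4)&(abs(y-.045)<.18),100)
print('beam');comps(W,p,(z>.099)&(z<.111)&(x<.8),100)
print('knob');comps(W,p,(z>.12)&(z<.17)&(x>.6)&(x<.72),30)
E
python3 - <<'E'
from g import *
snap('wrist','w5'); rel(.45,.04,.33,94)
E
python3 pal.py w5
```

```text
pos [0.4351 0.0963 0.3294] jawhead 94.1 tilt [-0.001 -0.    -1.   ] | shift [-0.06 -5.72  1.08] turn 0.002 q7 1.28 clk 4.0 w 0.085 F [-0.3 -0.3 -0.4]
handle
px [599.  56.] A 2156 med [0.2929 0.3927 0.074 ] z [0.069 0.086] rect [290.8 402.8] [62.5 61.1] 27.4
px [277. 182.] A 774 med [0.4581 0.0433 0.0827] z [0.077 0.085] rect [459.1  44.3] [ 11.4 101.6] 3.4
px [557. 197.] A 243 med [0.4523 0.3862 0.0856] z [0.079 0.09 ] rect [454.4 392.3] [20.8 39.3] 66.9
top
px [286. 237.] A 12431 med [0.5488 0.0538 0.0398] z [0.038 0.041] rect [559.7  50.1] [188.8 281.4] 3.7
floor
px [211. 190.] A 2275 med [ 0.4676 -0.0936  0.0294] z [0.027 0.031] rect [528.6 -10.6] [189.3 201.3] 3.1
px [377. 211.] A 2269 med [0.4806 0.1951 0.0291] z [0.027 0.031] rect [546.1 179.1] [236.5 114.5] 17.6
px [209. 224.] A 1659 med [ 0.5407 -0.0594  0.0299] z [0.029 0.032] rect [547.6 -58.4] [115.1  34.2] 3.9
px [260. 238.] A 2405 med [0.5587 0.0145 0.0299] z [0.029 0.031] rect [563.5  14.5] [156.9  36.5] 3.7
px [308. 239.] A 2441 med [0.5544 0.0854 0.0298] z [0.028 0.031] rect [558.5  85.3] [157.8  35.5] 3.9
px [356. 239.] A 2415 med [0.5505 0.1561 0.0298] z [0.028 0.031] rect [554.8 156.1] [156.1  35.8] 3.7
beam
px [315. 337.] A 4880 med [0.6643 0.1074 0.1046] z [0.101 0.106] rect [664.2 100.4] [ 55.5 283.3] 2.4
knob
px [277. 350.] A 881 med [0.6569 0.0559 0.1428] z [0.127 0.15 ] rect [658.6  53.3] [30.5 59.5] 18.8
```

The wrist view shows the four nests clearly; their floors measure 30 mm high and 157 x 36 mm, with a yaw of 3.8°. Next I'll go over the blanks.

Request:
move_arm(commands="-0.2 0 -5 0 0;-0.2 1 -10 0 0;-0.2 2 -15 0 0;-0.2 2 -20 0 0;-0.2 2 -25 0 0;-0.2 2 -30 0 0;-0.2 2 -35 0 0;-0.2 2 -37 -1 0")

```text
clock: 4.8
position: [0.4517, -0.2779, 0.3098]
tool_rot: [0.707, -0.025, 0.707, 0.023]
force: [-0.4, 0.9, -0.6]
grip_width: 0.0511
```

Request:
move_arm(commands="-0.2 0 0 0 0;-0.2 0 0 0 0;-0.2 0 0 0 0")

```text
clock: 5.1
position: [0.4519, -0.2726, 0.3095]
tool_rot: [0.707, -0.025, 0.707, 0.026]
force: [-0.2, 0.0, 0.7]
grip_width: 0.0515
```

```bash
cat > bl.py <<'E'
from g import *
import sys
def blanks(f,cam='wrist',off=.012):
    W,p=cloud(cam,f); hsv=cv2.cvtColor(p,cv2.COLOR_RGB2HSV); x,y,z=W[...,0],W[...,1],W[...,2]
    m=(z>.022)&(z<.036)&(hsv[...,0]<16)&(y<-.14)&(x>.25)
    n,l,s,c=cv2.connectedComponentsWithStats(m.astype(np.uint8),connectivity=4)
    for i in range(1,n):
        if s[i,4]<200: continue
        X=W[l==i]; X=X[abs(X[:,2]-np.median(X[:,2]))<.004]
        r=cv2.minAreaRect((X[:,:2]*1000).astype(np.float32))
        a=r[2] if r[1][0]>r[1][1] else r[2]-90
        a=(a+90)%180-90
        print('px',c[i].round(),s[i,4],'ctr',np.round(r[0],1),'size',np.round(r[1],1),'lenangle',round(a,1),'z',np.median(X[:,2]).round(4))
        rel(r[0][0]/1000,r[0][1]/1000,off,a+90)
f=sys.argv[1]; snap('wrist',f); blanks(f)
E
python3 bl.py w6
```

```text
px [224. 111.] 2732 ctr [ 403.9 -396.4] size [147.1  28.7] lenangle 11.2 z 0.03
pos [ 0.4519 -0.2726  0.3096] jawhead 94.2 tilt [-0.     0.001 -1.   ] | shift [ 29.75 -12.02  -5.69] turn -0.123 q7 2.21 clk 5.2 w 0.0513 F [ 0.  -0.  -0.1]
px [317. 124.] 2237 ctr [ 406.9 -281.8] size [ 27.1 146.2] lenangle -10.2 z 0.03
pos [ 0.4519 -0.2726  0.3096] jawhead 94.2 tilt [-0.     0.001 -1.   ] | shift [29.76 -0.61 -4.55] turn 0.251 q7 2.21 clk 5.2 w 0.0513 F [ 0.  -0.  -0.1]
px [319. 242.] 1798 ctr [ 572.2 -266.8] size [147.9  27. ] lenangle 8.2 z 0.0298
pos [ 0.4519 -0.2726  0.3096] jawhead 94.2 tilt [-0.     0.001 -1.   ] | shift [29.76 -0.32 12.04] turn -0.07 q7 2.21 clk 5.2 w 0.0513 F [ 0.  -0.  -0.1]
```

View pics/w6.png

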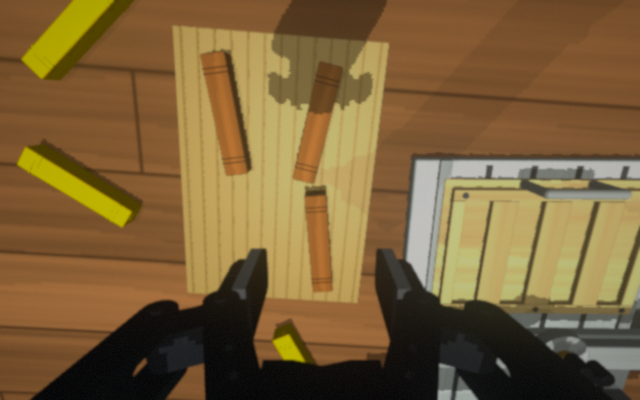

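The three blanks show at (224,111), (317,124) and (319,242), with tops at 30 mm and the sizes given. I'll pick the one at (319,242) first.

Request:
move_arm(commands="-0.2 4 -0.3 4 -0.07;-0.2 8.5 -0.3 8 -0.07;-0.2 13 -0.3 12 -0.07;-0.2 18 -0.3 12 -0.07;-0.2 22 -0.3 12 -0.07;-0.2 25.5 -0.3 12 -0.07;-0.2 28 -0.3 12 -0.07;-0.2 29.4 -0.3 12 -0.07")

```text
clock: 5.95
position: [0.5701, -0.2666, 0.0129]
tool_rot: [0.704, -0.049, 0.707, 0.051]
force: [0.4, -0.3, 0.3]
grip_width: 0.0515
```

```bash
python3 -c "
from g import *
rel(.5722,-.2668,.012,98.2)"
```

```text
pos [ 0.5701 -0.2666  0.0129] jawhead 98.1 tilt [-0.004  0.002 -1.   ] | shift [ 0.09 -0.05  0.2 ] turn -0.001 q7 2.46 clk 6.0 w 0.0515 F [ 0.4 -0.3  0.3]
```

Request:
move_arm(commands="-0.2 0.3 0 0.1 0;-0.2 0.3 0 0.1 0;1 0.3 0 0.1 0;1 0.3 0 0.1 0;1 0.3 0 0.1 0;1 0.3 0 0.1 0;1 0.3 0 0.1 0;1 0.3 0 0.1 0")

```text
clock: 6.75
position: [0.5733, -0.2698, 0.0149]
tool_rot: [0.707, -0.05, 0.704, 0.049]
force: [-0.5, 1.0, 6.7]
grip_width: 0.0289
```

```bash
python3 -c "
from g import *
rel(.5722,-.2668,.012,98.2)"
```

```text
pos [ 0.5733 -0.2698  0.0149] jawhead 98.0 tilt [ 0.003 -0.001 -1.   ] | shift [ 0.29  0.31 -0.07] turn -0.004 q7 2.46 clk 6.8 w 0.0289 F [-0.5  1.   6.7]
```

Request:
move_arm(commands="1 -2 0 0 0;1 -5 0 0 0;1 -9 0 0 0;1 -11 0 0 0;1 -11 0 0 0")

```text
clock: 7.25
position: [0.574, -0.2705, 0.1271]
tool_rot: [0.708, -0.05, 0.703, 0.048]
force: [0.3, -0.4, -1.1]
grip_width: 0.0287
```

```bash
python3 -c "
from g import *
rel(.5555,.1562,.12,93.8)"
```

```text
pos [ 0.574  -0.2705  0.1271] jawhead 98.0 tilt [ 0.007 -0.002 -1.   ] | shift [ 0.61 42.52  4.07] turn 0.072 q7 2.39 clk 7.2 w 0.0287 F [ 0.3 -0.4 -1.1]
```

Request:
move_arm(commands="1 0 4 0.4 0;1 0 9 0.9 0.07;1 0 14 1.3 0.07;1 0 19 1.8 0.07;1 0 24 2.3 0.07;1 0 29 2.8 0.07;1 0 34 3.3 0.07;1 0 38.5 3.7 0.07")

```text
clock: 8.05
position: [0.5541, 0.1198, 0.1223]
tool_rot: [0.706, -0.025, 0.707, 0.025]
force: [-0.2, -0.4, -1.0]
grip_width: 0.0289
```

Request:
move_arm(commands="1 0 2 0 0;1 0 3.4 0.2 0;1 0 3.4 0.2 0;1 0 3.4 0.2 0")

```text
clock: 8.45
position: [0.5548, 0.1494, 0.1227]
tool_rot: [0.707, -0.024, 0.707, 0.023]
force: [-0.0, -0.5, -0.5]
grip_width: 0.0282
```

```bash
python3 -c "
from g import *
rel(.5555,.1562,.046,93.8); snap('wrist','w7')"
```

```text
pos [0.5548 0.1494 0.1227] jawhead 93.9 tilt [-0.    -0.001 -1.   ] | shift [7.67 0.68 0.12] turn 0.001 q7 1.61 clk 8.4 w 0.0282 F [-0.  -0.5 -0.5]
```

View pics/w7.png

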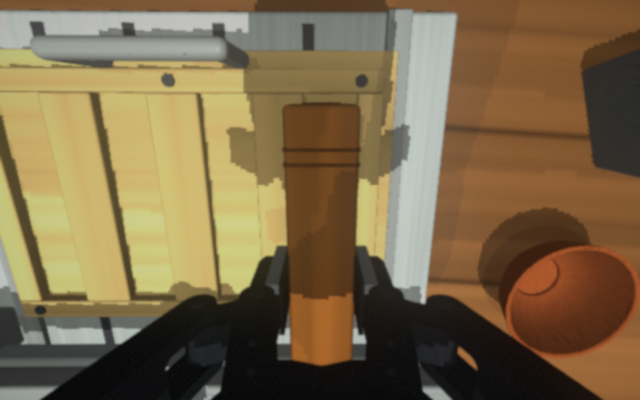

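The wrist view shows the held blank spanning (285–360, 103–362), in line with the tool. I'll measure how it sits in the hand.

```bash
cat > held.py <<'E'
from g import *
import sys
def held(f,nest):
    W,p=cloud('wrist',f); z0=np.load('pics/'+f+'.npz'); R=Rq(z0['rot']); T=(W-z0['pos'])@R
    hsv=cv2.cvtColor(p,cv2.COLOR_RGB2HSV)
    x,y,z=T[...,0],T[...,1],T[...,2]
    m=(abs(x+.015)<.012)&(hsv[...,0]<16)&(hsv[...,1]>100)&(abs(y)<.03)&(z>-.1)&(z<-.025)
    X=T[m]; r=cv2.minAreaRect((X[:,1:]*1000).astype(np.float32))
    mid=X[(X[:,2]<-.03)&(X[:,2]>-.065)]
    # edges at several stations
    yc=[]
    for a in np.arange(-.065,-.03,.005):
        s=X[(X[:,2]>a)&(X[:,2]<a+.005)]; yc.append((a+.0025,(s[:,1].max()+s[:,1].min())/2))
    yc=np.array(yc); k=np.polyfit(yc[:,0],yc[:,1],1)
    front=np.percentile(X[:,2],0.5)
    print('front z',front.round(4),'=> blank centre tool z',(front+.075).round(4),'top x',np.median(mid[:,0]).round(4),'yaw slope',k.round(4),'width',(mid[:,1].max()-mid[:,1].min()).round(4))
    return front+.075,np.median(mid[:,0]),k
if __name__=='__main__': held(sys.argv[1],0)
E
python3 held.py w7
```

```text
front z -0.074 => blank centre tool z 0.001 top x -0.0152 yaw slope [-0.0041  0.    ] width 0.029
```

Request:
move_arm(commands="1 2 0.4 0 0;1 5 0.7 0 0;1 6.4 0.7 0 0;1 6.6 0.7 0 0;1 6.6 0.7 0 0")

```text
clock: 9.0
position: [0.5546, 0.1569, 0.0571]
tool_rot: [0.707, -0.024, 0.707, 0.024]
force: [0.2, 0.3, -0.2]
grip_width: 0.0285
```

```bash
python3 -c "
from g import *
rel(.5538,.156,.046,93.8)"
```

```text
pos [0.5546 0.1569 0.0571] jawhead 93.9 tilt [-0.    -0.001 -1.   ] | shift [ 1.11 -0.08 -0.09] turn 0.001 q7 1.66 clk 9.0 w 0.0285 F [ 0.2  0.3 -0.2]
```

Request:
move_arm(commands="1 0.5 -0.1 -0.1 0;1 0.9 -0.1 -0.1 0;1 1.1 -0.1 -0.1 0;1 1.1 -0.1 -0.1 0")

```text
clock: 9.4
position: [0.5533, 0.1572, 0.0458]
tool_rot: [0.707, -0.024, 0.707, 0.025]
force: [-0.4, 0.7, -0.0]
grip_width: 0.028
```

```bash
python3 -c "
from g import *
rel(.5538,.156,.045,93.8)"
```

```text
pos [0.5533 0.1572 0.0458] jawhead 94.0 tilt [-0.  0. -1.] | shift [ 0.08 -0.13  0.04] turn 0.003 q7 1.67 clk 9.4 w 0.028 F [-0.4  0.7 -0. ]
```

Request:
move_arm(commands="-0.2 0 -0.1 0 0;-0.2 0 -0.1 0 0;-0.2 0 -0.1 0 0;-0.2 -1 -0.1 0 0;-0.2 -4 -0.1 0 0;-0.2 -8 -0.1 0 0;-0.2 -11 -0.1 0 0;-0.2 -14 -0.1 -4 0")

```text
clock: 10.2
position: [0.5174, 0.1538, 0.1887]
tool_rot: [0.709, -0.024, 0.705, 0.024]
force: [-0.7, 1.0, 0.9]
grip_width: 0.051
```

```bash
cat > nb.py <<'E'
from g import *
import sys
f=sys.argv[1]; snap('wrist',f)
W,p=cloud('wrist',f); hsv=cv2.cvtColor(p,cv2.COLOR_RGB2HSV); x,y,z=W[...,0],W[...,1],W[...,2]
m=(z>.05)&(z<.07)&(hsv[...,0]<16)&(hsv[...,1]>100)&(x>.44)&(y<.25)&(y>-.12)
n,l,s,c=cv2.connectedComponentsWithStats(m.astype(np.uint8),connectivity=4)
for i in range(1,n):
    if s[i,4]<150: continue
    X=W[l==i]; r=cv2.minAreaRect((X[:,:2]*1000).astype(np.float32))
    print('px',c[i].round(),s[i,4],np.round(r[0],1),np.round(r[1],1),round(r[2],1),'z',np.median(X[:,2]).round(4),np.percentile(X[:,2],[3,97]).round(4))
rel(.5,-.28,.25,94)
E
python3 nb.py w8
```

```text
px [322. 222.] 4742 [553.4 157. ] [149.8  29. ] 4.7 z 0.0599 [0.0586 0.0611]
pos [0.5108 0.1528 0.1912] jawhead 93.9 tilt [ 0.001  0.004 -1.   ] | shift [ -6.05 -43.09  -3.99] turn -0.002 q7 1.5 clk 10.2 w 0.0511 F [-6.5 -2.3  0.4]
```

View pics/w8.png

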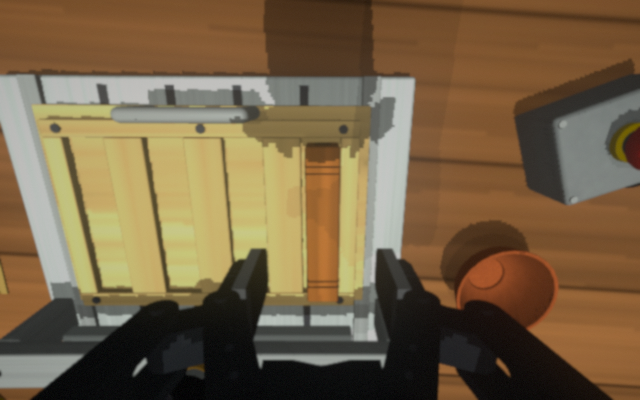

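The blank lies in nest 3 at (322,222), top at 60 mm, flat. I'm going back for the next one.

Request:
move_arm(commands="-0.2 -2 -5 -1 0;-0.2 -6 -10 -2 0;-0.2 -6 -15 -3 0;-0.2 -6 -20 -4 0;-0.2 -6 -25 -5 0;-0.2 -6 -30 -6 0;-0.2 -6 -35 -7 0;-0.2 -6 -39 -7 0")

```text
clock: 11.05
position: [0.4694, -0.2313, 0.2465]
tool_rot: [0.707, -0.024, 0.706, 0.025]
force: [1.0, 1.0, 0.4]
grip_width: 0.0512
```

Request:
move_arm(commands="-0.2 0 -2 0 0;-0.2 0 -4 0 0;-0.2 0 -4 0 0;-0.2 0 -4 0 0")

```text
clock: 11.45
position: [0.4731, -0.2693, 0.2459]
tool_rot: [0.707, -0.024, 0.707, 0.024]
force: [1.0, -0.4, 0.8]
grip_width: 0.0508
```

```bash
python3 bl.py w9
```

```text
px [203.  92.] 4004 ctr [ 404.3 -396.7] size [147.   29.1] lenangle 10.9 z 0.0301
pos [ 0.4733 -0.2685  0.2458] jawhead 94.0 tilt [-0.     0.001 -1.   ] | shift [ 23.37 -12.33  -7.78] turn -0.121 q7 2.34 clk 11.5 w 0.051 F [-0.3  0.3  0.3]
px [315. 104.] 3389 ctr [ 407.1 -281.9] size [ 28.  146.9] lenangle -10.1 z 0.03
pos [ 0.4733 -0.2685  0.2458] jawhead 94.0 tilt [-0.     0.001 -1.   ] | shift [23.38 -0.9  -6.69] turn 0.245 q7 2.34 clk 11.5 w 0.051 F [-0.3  0.3  0.3]
```

Request:
move_arm(commands="-0.2 4 -0.9 -3 0.13;-0.2 8 -0.9 -6.7 0.245;-0.2 12 -0.9 -6.7 0.245;-0.2 16 -0.9 -6.7 0.245;-0.2 19.5 -0.9 -6.7 0.245;-0.2 22 -0.9 -6.7 0.245;-0.2 23.1 -0.9 -6.7 0.245;-0.2 23.1 -0.9 -6.7 0.245")

```text
clock: 12.3
position: [0.4069, -0.2818, 0.0142]
tool_rot: [0.704, 0.062, 0.705, -0.061]
force: [0.6, -0.6, 0.8]
grip_width: 0.051
```

```bash
python3 -c "
from g import *
rel(.4071,-.2819,.015,79.9)"
```

```text
pos [ 0.4069 -0.2818  0.0142] jawhead 80.0 tilt [-0.002  0.001 -1.   ] | shift [-0.08 -0.01  0.02] turn 0.002 q7 2.51 clk 12.3 w 0.051 F [ 0.6 -0.6  0.8]
```

Request:
move_arm(commands="1 0 0 0 0;1 0 0 0 0;1 0 0 0 0;1 0 0 0 0;1 -1 0 0 0;1 -4 0 0 0;1 -8 0 0 0;1 -11 0 0 0")

```text
clock: 13.1
position: [0.4072, -0.2835, 0.1275]
tool_rot: [0.705, 0.062, 0.704, -0.063]
force: [1.8, -0.6, -0.9]
grip_width: 0.0288
```

```bash
python3 -c "
from g import *
rel(.5635,.0145,.12,93.8)"
```

```text
pos [ 0.4072 -0.2835  0.1275] jawhead 79.9 tilt [ 0.001 -0.001 -1.   ] | shift [ 0.75 32.08 10.15] turn -0.243 q7 2.34 clk 13.1 w 0.0288 F [ 1.8 -0.6 -0.9]
```

Request:
move_arm(commands="1 0 2 3 -0.08;1 0 6 6 -0.16;1 0 11 9 -0.243;1 0 16 10.1 -0.243;1 0 21 10.1 -0.243;1 0 25.5 10.1 -0.243;1 0 29.5 10.1 -0.243;1 0 31.5 10.1 -0.243")

```text
clock: 13.9
position: [0.5624, 0.0152, 0.1256]
tool_rot: [0.707, -0.025, 0.706, 0.027]
force: [0.8, 0.5, -1.5]
grip_width: 0.0284
```

Request:
move_arm(commands="1 0 0.6 0 0;1 0 0.6 0 0;1 0 0.6 0 0")

```text
clock: 14.2
position: [0.561, 0.0135, 0.1254]
tool_rot: [0.707, -0.023, 0.707, 0.023]
force: [0.5, 0.5, -0.4]
grip_width: 0.0283
```

```bash
python3 -c "
from g import *
from held import held
rel(.5635,.0145,.045,93.8); snap('wrist','w10'); held('w10',0)"
```

```text
pos [0.561  0.0135 0.1254] jawhead 93.7 tilt [ 0.    -0.001 -1.   ] | shift [8.04 0.09 0.25] turn -0.001 q7 1.94 clk 14.2 w 0.0283 F [ 0.5  0.5 -0.4]
front z -0.0754 => blank centre tool z -0.0004 top x -0.0137 yaw slope [-0.0037  0.0001] width 0.0289
```

View pics/w10.png

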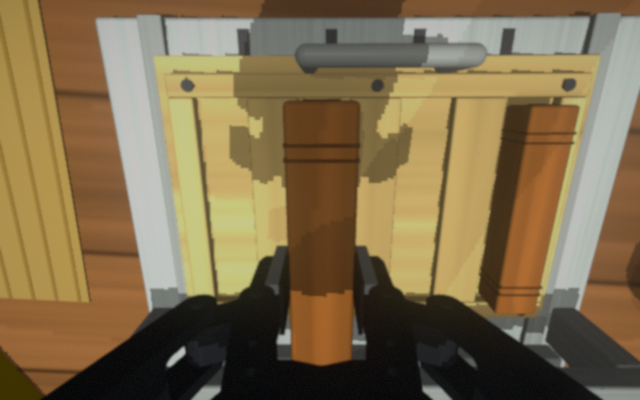

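The blank is held straight above nest 1, spanning (285–358, 100–362), and the blank in nest 3 is undisturbed.

Request:
move_arm(commands="1 3 0.1 0.3 0;1 5.5 0.1 0.3 0;1 6.8 0.1 0.3 0;1 7.5 0.1 0.3 0;1 7.8 0.1 0.3 0;1 7.8 0.1 0.3 0;1 7.8 0.1 0.3 0")

```text
clock: 14.95
position: [0.5649, 0.0165, 0.0477]
tool_rot: [0.707, -0.024, 0.706, 0.024]
force: [-0.8, -0.6, -1.7]
grip_width: 0.0283
```

```bash
python3 -c "
from g import *
rel(.5639,.0145,.0463,93.8)"
```

```text
pos [0.5649 0.0165 0.0477] jawhead 93.8 tilt [ 0.001  0.    -1.   ] | shift [ 0.14 -0.19 -0.11] turn 0.001 q7 2.02 clk 14.9 w 0.0283 F [-0.8 -0.6 -1.7]
```

Request:
move_arm(commands="1 0 -0.2 -0.1 0;-0.2 0 -0.2 -0.1 0;-0.2 0 -0.2 -0.1 0;-0.2 0 -0.2 -0.1 0;-0.2 -1 -0.2 0 0;-0.2 -4 -0.2 0 0;-0.2 -8 -0.2 0 0;-0.2 -12 -0.2 -4 0")

```text
clock: 15.75
position: [0.5329, 0.0126, 0.165]
tool_rot: [0.709, -0.025, 0.705, 0.024]
force: [0.7, 0.7, 1.9]
grip_width: 0.0516
```

```bash
python3 nb.py w11
```

```text
px [321. 225.] 5703 [562.1  13.8] [149.8  28.9] 4.0 z 0.0599 [0.0586 0.0611]
px [496. 220.] 5734 [550.  155.9] [143.3  29.5] 4.0 z 0.0597 [0.0581 0.061 ]
pos [0.5273 0.0106 0.1683] jawhead 93.7 tilt [ 0.003  0.003 -1.   ] | shift [ -8.26 -28.8   -4.57] turn -0.005 q7 1.88 clk 15.8 w 0.0513 F [-5.2 -2.1  0.6]
```

View pics/w11.png

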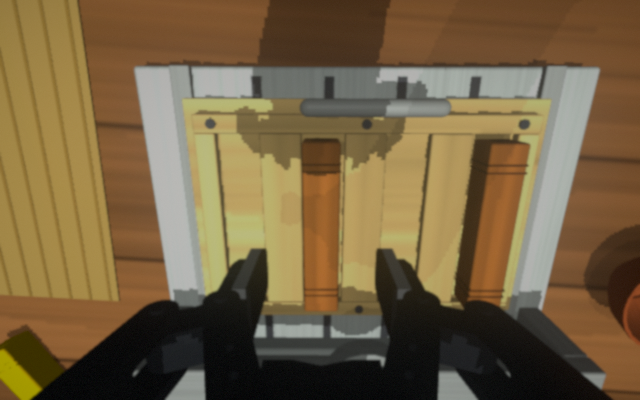

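Nests 1 and 3 are both filled and flat. I'll fetch the last blank.

Request:
move_arm(commands="-0.2 -3 -4 -1 0;-0.2 -7 -9 -2 0;-0.2 -10 -14 -4 0;-0.2 -10 -19 -6 0;-0.2 -10 -24 -8 0;-0.2 -10 -28 -8 0;-0.2 -10 -32 -8 0;-0.2 -10 -34 -8 0")

```text
clock: 16.6
position: [0.4706, -0.3364, 0.2633]
tool_rot: [0.707, -0.023, 0.706, 0.022]
force: [0.2, 1.0, -0.5]
grip_width: 0.0511
```

Request:
move_arm(commands="-0.2 0 0 0 0;-0.2 0 0 0 0;-0.2 0 0 0 0")

```text
clock: 16.9
position: [0.4724, -0.3309, 0.2622]
tool_rot: [0.707, -0.024, 0.707, 0.025]
force: [-0.6, 0.3, 0.3]
grip_width: 0.0516
```

```bash
python3 bl.py w12
```

```text
px [264.  97.] 3464 ctr [ 403.8 -396.4] size [147.   29.1] lenangle 11.0 z 0.0301
pos [ 0.4725 -0.3307  0.2621] jawhead 94.0 tilt [-0.     0.001 -1.   ] | shift [25.01 -6.11 -7.31] turn -0.122 q7 2.49 clk 16.9 w 0.0511 F [ 0.4 -0.3 -0.8]
```

View pics/w12.png

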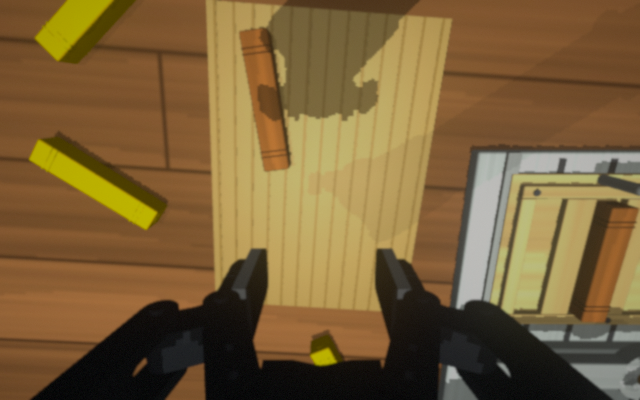

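Keeping this heading would put joint 7 near its limit, so I'll take this blank with the tool flipped half a turn.

Request:
move_arm(commands="-0.2 0 0 0 0.14;-0.2 0 0 0 0.28;-0.2 0 0 0 0.42;-0.2 0 0 0 0.56;-0.2 0 0 0 0.7;-0.2 0 0 0 0.84;-0.2 0 0 0 0.98;-0.2 0 0 0 1.12")

```text
clock: 17.75
position: [0.4728, -0.3305, 0.2622]
tool_rot: [0.611, 0.357, 0.611, -0.356]
force: [0.3, 0.6, 0.3]
grip_width: 0.0514
```

Request:
move_arm(commands="-0.2 0 0 0 0.14;-0.2 0 0 0 0.28;-0.2 0 0 0 0.42;-0.2 0 0 0 0.56;-0.2 0 0 0 0.7;-0.2 0 0 0 0.84;-0.2 0 0 0 0.98;-0.2 0 0 0 1.12")

```text
clock: 18.55
position: [0.4729, -0.3305, 0.262]
tool_rot: [0.328, 0.626, 0.329, -0.626]
force: [0.6, -0.0, 0.7]
grip_width: 0.0514
```

Request:
move_arm(commands="-0.2 0 0 0 0.14;-0.2 0 0 0 0.28;-0.2 0 0 0 0.42;-0.2 0 0 0 0.56;-0.2 0 0 0 0.7;-0.2 0 0 0 0.78;-0.2 0 0 0 0.78;-0.2 0 0 0 0.78")

```text
clock: 19.35
position: [0.4726, -0.3312, 0.2621]
tool_rot: [0.068, 0.704, 0.068, -0.704]
force: [-0.6, -0.3, 1.1]
grip_width: 0.0513
```

```bash
python3 bl.py w13; python3 -c "
from g import *
rel(.4038,-.3964,.0148,101)"
```

```text
px [363. 226.] 2515 ctr [ 405.1 -396.2] size [148.8  28.3] lenangle 11.0 z 0.0301
pos [ 0.4725 -0.3315  0.2621] jawhead -79.0 tilt [ 0.     0.001 -1.   ] | shift [25.01  5.09  7.86] turn -0.001 q7 -0.14 clk 19.4 w 0.0512 F [ 0.3 -0.1  0.3]
pos [ 0.4725 -0.3315  0.2621] jawhead -79.0 tilt [ 0.     0.001 -1.   ] | shift [24.73  5.08  7.99] turn 0.0 q7 -0.14 clk 19.4 w 0.0512 F [ 0.3 -0.1  0.3]
```

Request:
move_arm(commands="-0.2 4 3 4 0;-0.2 8 5.1 7.9 0;-0.2 12 5.1 7.9 0;-0.2 16.5 5.1 7.9 0;-0.2 20.5 5.1 7.9 0;-0.2 23.5 5.1 7.9 0;-0.2 24.7 5.1 7.9 0;-0.2 24.7 5.1 7.9 0")

```text
clock: 20.2
position: [0.4037, -0.3967, 0.0143]
tool_rot: [-0.067, -0.703, -0.068, 0.704]
force: [0.5, -0.1, 0.3]
grip_width: 0.0508
```

```bash
python3 -c "
from g import *
rel(.4045,-.3963,.015,101)"
```

```text
pos [ 0.4037 -0.3967  0.0143] jawhead -79.1 tilt [-0.002  0.001 -1.   ] | shift [-0.07 -0.03 -0.08] turn -0.002 q7 0.22 clk 20.2 w 0.0508 F [ 0.5 -0.1  0.3]
```

Request:
move_arm(commands="1 0 0 0 0;1 0 0 0 0;1 0 0 0 0;1 0 0 0 0;1 -1 0 0 0;1 -4 0 0 0;1 -8 0 0 0;1 -12 0 0 0")

```text
clock: 21.0
position: [0.4037, -0.397, 0.1372]
tool_rot: [-0.066, -0.704, -0.067, 0.704]
force: [0.9, 0.2, 0.0]
grip_width: 0.0286
```

```bash
python3 -c "
from g import *
rel(.5675,-.0563,.13,93.8)"
```

```text
pos [ 0.4037 -0.397   0.1372] jawhead -79.2 tilt [-0.  0. -1.] | shift [  0.73 -30.4  -22.47] turn 0.122 q7 0.09 clk 21.0 w 0.0286 F [0.9 0.2 0. ]
```

Request:
move_arm(commands="1 0 -4 -3 0.06;1 0 -8 -6 0.12;1 0 -12 -9 0.12;1 0 -16 -12 0.12;1 0 -20 -15 0.12;1 0 -24 -18 0.12;1 0 -28 -20.7 0.12;1 0 -30.4 -22.4 0.12")

```text
clock: 21.8
position: [0.5686, -0.0519, 0.1357]
tool_rot: [0.026, 0.707, 0.027, -0.706]
force: [-0.2, 0.1, -1.1]
grip_width: 0.0284
```

Request:
move_arm(commands="1 0 0 0 0;1 0 0 0 0;1 0 0 0 0")

```text
clock: 22.1
position: [0.5664, -0.0579, 0.1359]
tool_rot: [0.024, 0.707, 0.023, -0.707]
force: [-0.1, 0.1, -0.9]
grip_width: 0.0287
```

```bash
python3 -c "
from g import *
from held import held
rel(.5679,-.0563,.0455,93.8); snap('wrist','w14'); held('w14',0)"
```

```text
pos [ 0.5664 -0.0579  0.1359] jawhead -86.2 tilt [ 0. -0. -1.] | shift [ 9.04 -0.15 -0.15] turn 0.0 q7 -0.61 clk 22.1 w 0.0287 F [-0.1  0.1 -0.9]
front z -0.0749 => blank centre tool z 0.0001 top x -0.0128 yaw slope [ 0.0046 -0.0003] width 0.0289
```

View pics/w14.png

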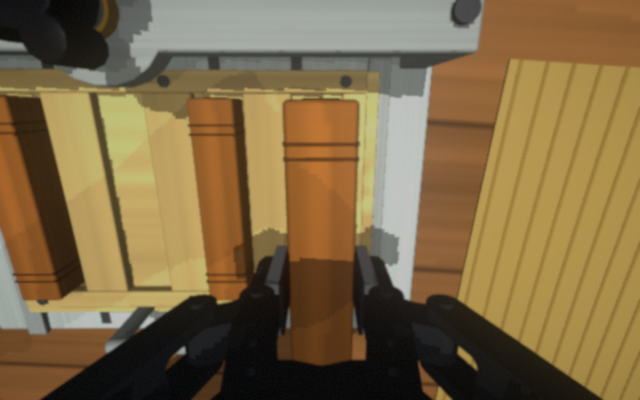

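The blank is above nest 0 at (320,230), in line, with a clear gap to the neighbour in nest 1.

Request:
move_arm(commands="1 3 -0.1 -0.15 0;1 6 -0.1 -0.15 0;1 7.5 -0.1 -0.15 0;1 8.4 -0.1 -0.15 0;1 8.7 -0.1 -0.15 0;1 8.7 -0.1 -0.15 0;1 8.7 -0.1 -0.15 0")

```text
clock: 22.85
position: [0.5691, -0.0559, 0.0492]
tool_rot: [0.024, 0.707, 0.024, -0.706]
force: [0.2, -0.8, 0.0]
grip_width: 0.0284
```

```bash
python3 -c "
from g import *
rel(.5679,-.0563,.0472,93.8)"
```

```text
pos [ 0.5691 -0.0559  0.0492] jawhead -86.1 tilt [ 0.001 -0.    -1.   ] | shift [0.2  0.03 0.12] turn 0.002 q7 -0.54 clk 22.9 w 0.0284 F [ 0.2 -0.8  0. ]
```

Release, then lift while moving forward (tool +z is now −x).

Request:
move_arm(commands="1 0.1 0 0.1 0;1 0.1 0 0.1 0;-0.2 0.1 0 0.1 0;-0.2 0.1 0 0.1 0;-0.2 0.1 0 0.1 0;-0.2 -1 0 0.1 0;-0.2 -4 0 0.1 0;-0.2 -9 0 0.1 0")

```text
clock: 23.65
position: [0.5659, -0.0552, 0.1378]
tool_rot: [-0.024, -0.705, -0.024, 0.708]
force: [1.0, 0.1, 0.3]
grip_width: 0.0514
```

Request:
move_arm(commands="-0.2 -5 -1 4 -0.14;-0.2 -10 -2 8 -0.28;-0.2 -14 -3 10 -0.42;-0.2 -14 -3 10 -0.56;-0.2 -14 -3 10 -0.7;-0.2 -14 -3 10 -0.84;-0.2 -14 -3 10 -0.98;-0.2 -14 -3 10 -1.12")

```text
clock: 24.45
position: [0.4653, -0.0331, 0.2787]
tool_rot: [0.391, 0.59, 0.391, -0.589]
force: [-0.5, -0.3, -0.1]
grip_width: 0.0508
```

Request:
move_arm(commands="-0.2 0 0 0 -0.14;-0.2 0 0 0 -0.28;-0.2 0 0 0 -0.42;-0.2 0 0 0 -0.56;-0.2 0 0 0 -0.7;-0.2 0 0 0 -0.84;-0.2 0 0 0 -0.98;-0.2 0 0 0 -1.12")

```text
clock: 25.25
position: [0.4653, -0.0336, 0.2785]
tool_rot: [0.644, 0.292, 0.644, -0.292]
force: [-0.1, 0.8, 0.8]
grip_width: 0.0512
```

Request:
move_arm(commands="-0.2 0 0 0 -0.14;-0.2 0 0 0 -0.28;-0.2 0 0 0 -0.42;-0.2 0 0 0 -0.56;-0.2 0 0 0 -0.7;-0.2 0 0 0 -0.84;-0.2 0 0 0 -0.9;-0.2 0 0 0 -0.9")

```text
clock: 26.05
position: [0.4654, -0.0335, 0.2785]
tool_rot: [0.707, -0.015, 0.707, 0.015]
force: [0.6, -0.1, 1.6]
grip_width: 0.0512
```

```bash
python3 nb.py w15; python3 pal.py w15; python3 -c "
from g import *
snap('scene','s1')"
```

```text
px [474. 243.] 2702 [553.6 155.9] [150.2  29.3] 4.0 z 0.0596 [0.0576 0.061 ]
px [356. 245.] 2657 [561.6  13.9] [148.8  29.2] 4.1 z 0.0598 [0.0581 0.0611]
px [300. 247.] 2578 [566.8 -55.2] [150.1  28.9] 3.6 z 0.0598 [0.0583 0.0612]
pos [ 0.4655 -0.0333  0.2784] jawhead 92.4 tilt [ 0.  0. -1.] | shift [  2.84 -24.79   2.42] turn -0.028 q7 1.66 clk 26.1 w 0.0513 F [-0.8 -0.   0.7]
handle
px [393. 172.] A 1067 med [0.4587 0.0429 0.0828] z [0.078 0.085] rect [459.9  43.6] [ 12.3 100.6] 3.6
top
px [379. 229.] A 13824 med [0.5368 0.0406 0.0397] z [0.038 0.041] rect [559.4  50.7] [188.2 280.2] 3.6
floor
px [379. 194.] A 5597 med [0.4693 0.022  0.0292] z [0.027 0.031] rect [544.1  49.4] [230.  315.7] 3.7
px [458. 226.] A 382 med [0.533  0.1431 0.0303] z [0.029 0.034] rect [554.4 156.9] [156.   33.3] 3.5
px [412. 223.] A 2297 med [0.5344 0.087  0.0298] z [0.029 0.031] rect [549.   86.1] [136.7  35.1] 3.6
px [356. 186.] A 124 med [0.4874 0.0108 0.0303] z [0.029 0.033] rect [492.6  11.5] [17.7 37. ] 11.4
px [311. 226.] A 416 med [ 0.5394 -0.0401  0.0299] z [0.029 0.032] rect [565.5 -42. ] [159.5  35.1] 13.5
beam
px [323. 349.] A 2996 med [ 0.6702 -0.0214  0.1046] z [0.101 0.106] rect [672.9 -23.7] [ 41.7 159.9] 9.2
knob
px [383. 356.] A 87 med [0.6509 0.0408 0.1328] z [0.126 0.143] rect [650.8  41.4] [ 3.4 12.3] 52.1
```

View pics/w15.png

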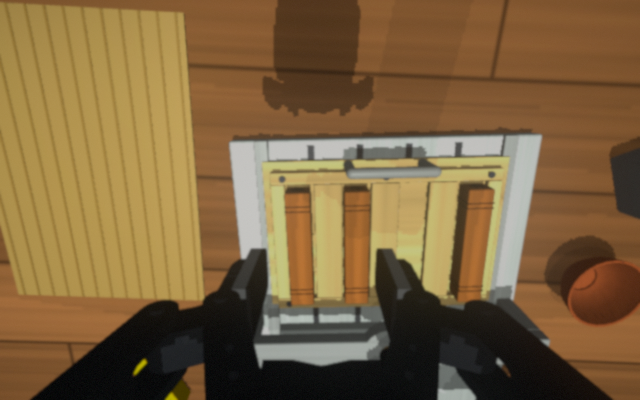

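View pics/s1.png

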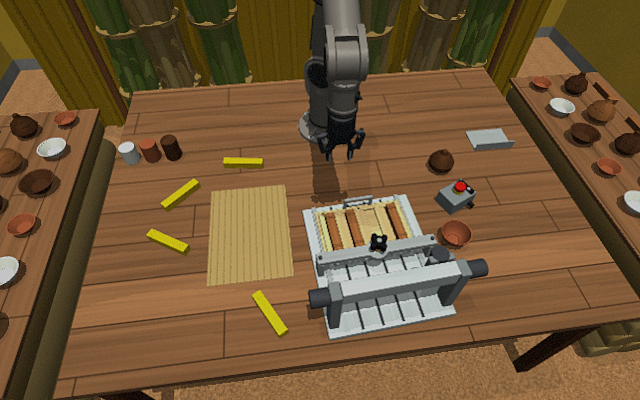

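All three blanks are flat in nests 0, 1 and 3 with tops at 60 mm, and the scene view shows no brown blank left on the bench. Next I push the pallet by its handle with the fingers closed.

```bash
python3 -c "
from g import *
rel(.434,.042,.064,93.8)"
```

```text
pos [ 0.4655 -0.0332  0.2784] jawhead 92.4 tilt [ 0.  0. -1.] | shift [21.44  7.63 -2.83] turn -0.025 q7 1.66 clk 26.1 w 0.0512 F [0.7 0.4 0.2]
```

Request:
move_arm(commands="1 2 3 -2.8 -0.025;1 4 7.6 -2.8 -0.025;1 7 7.6 -2.8 -0.025;1 10 7.6 -2.8 -0.025;1 13 7.6 -2.8 -0.025;1 13 7.6 -2.8 -0.025;1 13 7.6 -2.8 -0.025")

```text
clock: 26.85
position: [0.4344, 0.0415, 0.1487]
tool_rot: [0.706, -0.024, 0.707, 0.024]
force: [0.6, 0.1, 0.4]
grip_width: 0.0003
```

```bash
python3 -c "
from g import *
rel(.434,.042,.064,93.8)"
```

```text
pos [0.4344 0.0415 0.1487] jawhead 93.9 tilt [-0.001 -0.001 -1.   ] | shift [ 8.47  0.06 -0.03] turn 0.002 q7 1.71 clk 26.9 w 0.0003 F [0.6 0.1 0.4]
```

Request:
move_arm(commands="1 4 0 -0.2 0;1 7.5 0 -0.2 0;1 8.5 0 -0.2 0;1 8.5 0 0 0;1 8.5 0 0.5 0;1 8.5 0 1 0;1 8.5 0 1.5 0;1 8.5 0 2 0")

```text
clock: 27.65
position: [0.4548, 0.0438, 0.0639]
tool_rot: [0.707, -0.024, 0.706, 0.025]
force: [-1.6, -0.6, 1.4]
grip_width: -0.0
```

Request:
move_arm(commands="1 0 0 0.8 0;1 0 0 1.6 0;1 0 0 2.4 0;1 0 0 3.2 0;1 0 0 4 0;1 0 0 4.8 0;1 0 0 5.6 0;1 0 0 6.4 0")

```text
clock: 28.45
position: [0.5187, 0.0479, 0.0631]
tool_rot: [0.707, -0.025, 0.707, 0.025]
force: [-2.6, -0.2, 2.4]
grip_width: 0.0001
```

```bash
python3 -c "
from g import *
rel(.568,.0506,.064,93.8)"
```

```text
pos [0.5187 0.0479 0.0631] jawhead 94.0 tilt [-0. -0. -1.] | shift [-0.09 -0.07  4.94] turn 0.003 q7 1.93 clk 28.4 w 0.0001 F [-2.6 -0.2  2.4]
```

Request:
move_arm(commands="1 0 0 0.8 0;1 0 0 1.6 0;1 0 0 2.4 0;1 0 0 3 0;1 0 0 3.6 0;1 0 0 4 0;1 0 0 4.3 0;1 0 0 4.6 0")

```text
clock: 29.25
position: [0.5581, 0.0507, 0.0622]
tool_rot: [0.702, -0.024, 0.711, 0.025]
force: [-22.9, -1.9, 16.5]
grip_width: 0.0001
```

Request:
move_arm(commands="1 0 0 0.2 0;1 0 0 0.4 0;1 0 0 0.6 0;1 0 0 0.6 0")

```text
clock: 29.65
position: [0.558, 0.0507, 0.061]
tool_rot: [0.698, -0.023, 0.715, 0.025]
force: [-31.6, -2.2, 22.4]
grip_width: 0.0
```

```bash
python3 -c "
from g import *
rel(.568,.0506,.064,93.8)"
```

```text
pos [0.558  0.0507 0.061 ] jawhead 93.9 tilt [-0.024  0.002 -1.   ] | shift [-0.33 -0.07  0.99] turn 0.002 q7 1.93 clk 29.6 w 0.0 F [-31.6  -2.2  22.4]
```

Request:
move_arm(commands="1 0 0 -1 0;1 0 0 -3 0;1 -3 0 -5 0;1 -8 0 -7 0;1 -13 0 -9 0;1 -18 0 -11 0;1 -21 0 -11 0;1 -21 0 -11 0")

```text
clock: 30.45
position: [0.4634, 0.0445, 0.2783]
tool_rot: [0.71, -0.022, 0.703, 0.027]
force: [-0.0, 0.8, 0.4]
grip_width: 0.0
```

```bash
python3 nb.py w16; python3 pal.py w16; python3 - <<'E'
from h import *
snap('scene','s2'); p=cv2.imread('pics/s2.png'); cv2.imwrite('pics/s2c.png',cv2.resize(p[150:340,280:500],None,fx=3.2,fy=3.2,interpolation=2))
E
```

```text
px [236. 283.] 520 [622.  -51.3] [34.4 28.4] 1.8 z 0.0594 [0.0516 0.0609]
px [402. 283.] 454 [606.2 159.2] [28.4 27.7] 3.3 z 0.0595 [0.0532 0.0612]
pos [0.4623 0.045  0.276 ] jawhead 94.1 tilt [ 0.006  0.006 -1.   ] | shift [  2.44 -32.7    1.44] turn 0.001 q7 1.51 clk 30.5 w -0.0001 F [ 0.2 -0.8 -0.4]
handle
px [635. 192.] A 215 med [0.4614 0.3839 0.0823] z [0.069 0.088] rect [462.5 387.7] [30.4 12.4] 4.8
top
px [249. 272.] A 2125 med [ 0.6085 -0.0296  0.0397] z [0.038 0.041] rect [621.1 -41.8] [72.5 90.1] 3.3
px [389. 272.] A 2047 med [0.5969 0.1375 0.0396] z [0.038 0.041] rect [609.4 150.3] [73.5 86.8] 3.8
floor
px [319. 223.] A 6004 med [0.5654 0.0468 0.0285] z [0.027 0.031] rect [547.4  49.2] [236.8 316.8] 3.6
px [247. 273.] A 137 med [ 0.6113 -0.0369  0.0303] z [0.029 0.034] rect [628.  -51.8] [45.2 36. ] 3.2
px [391. 274.] A 155 med [0.602  0.1464 0.0303] z [0.029 0.034] rect [610.3 149.9] [28.7 60.5] 58.2
beam
px [322. 340.] A 114 med [0.6587 0.06   0.105 ] z [0.104 0.11 ] rect [656.   60.2] [11.6 14.5] 83.9
px [216. 353.] A 205 med [ 0.6837 -0.0642  0.105 ] z [0.104 0.106] rect [684.2 -64.9] [10.4 41.7] 42.3
px [426. 353.] A 207 med [0.668  0.1856 0.1049] z [0.104 0.106] rect [668.5 186. ] [42.8  9.9] 55.8
knob
px [321. 358.] A 180 med [0.6573 0.0587 0.1357] z [0.125 0.147] rect [655.3  58.1] [19.8  6.1] 47.7
```

View pics/w16.png

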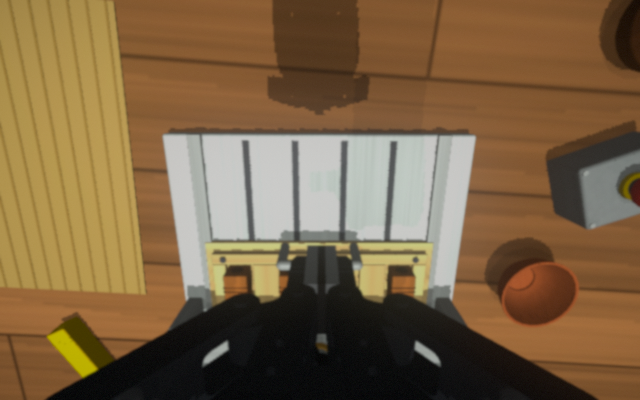

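View pics/s2c.png

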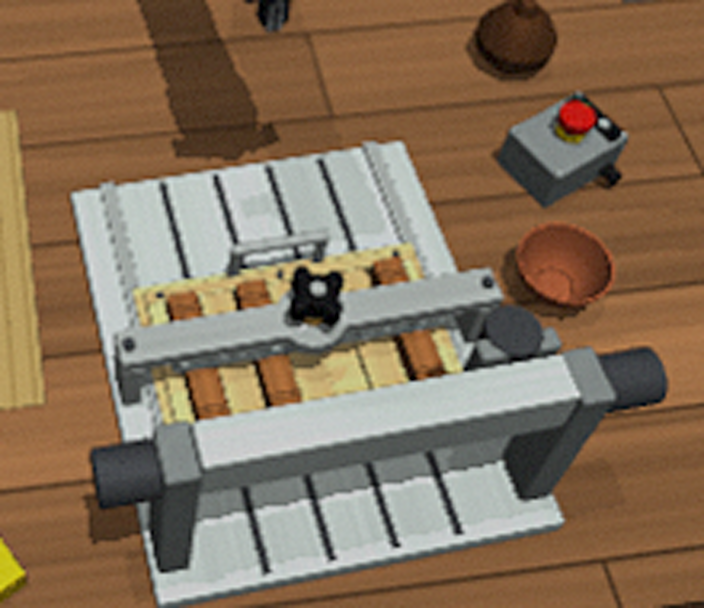

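The wrist view shows the pallet back with its front edge at y≈245 and two blank ends poking out. I'll measure the travel and the knob from closer by.

Request:
move_arm(commands="-1 0 0 4 0;-1 0 0 8 0;-1 0 0 11 0;-1 0 0 11 0;-1 0 0 11 0;-1 0 0 11 0")

```text
clock: 31.15
position: [0.5689, 0.051, 0.272]
tool_rot: [0.706, -0.025, 0.707, 0.024]
force: [-0.9, 0.2, 0.5]
grip_width: 0.0849
```

```bash
cat > kn.py <<'E'
from g import *
from m0 import comps
import sys
f=sys.argv[1]; snap('wrist',f)
W,p=cloud('wrist',f); hsv=cv2.cvtColor(p,cv2.COLOR_RGB2HSV); x,y,z=W[...,0],W[...,1],W[...,2]
rm=(x>.62)&(x<.73)&(abs(y-.055)<.05)
print('knob');comps(W,p,(z>.143)&(z<.156)&rm,20)
print('beam');comps(W,p,(z>.099)&(z<.110)&(x<.75)&(x>.6),80)
print('handle');comps(W,p,(z>.068)&(z<.09)&(x<.62)&(x>.5)&(y<.15)&(y>-.05),30)
print('blanks');comps(W,p,(z>.05)&(z<.065)&(x<.8)&(x>.5)&(y<.25),60)
print('palettop');comps(W,p,(z>.036)&(z<.044)&(x<.66)&(x>.5)&(y<.25),60)
rel(.68,.056,.2,94)
E
python3 kn.py w17
```

```text
knob
px [321. 299.] A 1806 med [0.67   0.0578 0.1496] z [0.145 0.151] rect [672.8  58.2] [47.5 46.8] 73.5
beam
px [321. 272.] A 5461 med [0.6674 0.0562 0.1047] z [0.103 0.106] rect [665.5  57.7] [ 51.5 204.7] 3.2
px [170. 272.] A 1189 med [ 0.6758 -0.1048  0.1047] z [0.101 0.109] rect [682.6 -96.7] [35.6 60.2] 3.9
px [473. 273.] A 1139 med [0.6553 0.2209 0.1046] z [0.102 0.109] rect [662.9 212.3] [36.3 59.2] 4.0
handle
px [322. 180.] A 1072 med [0.5722 0.0524 0.0828] z [0.078 0.085] rect [573.4  51.7] [ 12.4 100.2] 2.9
blanks
px [290. 222.] A 1353 med [0.6295 0.0193 0.0598] z [0.057 0.061] rect [631.5  19.1] [62.6 30.6] 4.2
px [231. 222.] A 1467 med [ 0.6345 -0.0497  0.0598] z [0.054 0.061] rect [637.5 -50.6] [64.2 32. ] 4.7
px [412. 222.] A 1416 med [0.6211 0.1603 0.0597] z [0.054 0.061] rect [624.3 161.9] [64.7 30.9] 3.5
px [178. 246.] A 146 med [ 0.6674 -0.1099  0.0573] z [0.051 0.064] rect [ 670.8 -113.4] [25.8 12.6] 51.4
px [463. 246.] A 152 med [0.6451 0.2235 0.0576] z [0.051 0.064] rect [648.7 227. ] [12.2 25.3] 43.8
px [238. 301.] A 466 med [ 0.7407 -0.0421  0.0596] z [0.057 0.061] rect [740.  -43.6] [29.5 29. ] 2.5
px [287. 300.] A 251 med [0.7351 0.0191 0.0597] z [0.058 0.061] rect [735.9  18.5] [17.7 30.8] 84.7
px [404. 302.] A 460 med [0.7278 0.1665 0.0596] z [0.057 0.061] rect [727.  168.4] [30.  29.4] 5.4
palettop
px [324. 206.] A 7348 med [0.612  0.0581 0.0398] z [0.039 0.041] rect [623.   54.5] [ 89.2 281.1] 3.2
px [241. 205.] A 108 med [ 0.6128 -0.0373  0.04  ] z [0.036 0.044] rect [626.5 -40.1] [61.7 25.9] 33.7
px [400. 212.] A 111 med [0.6121 0.1478 0.0401] z [0.037 0.043] rect [621.6 149.3] [24.9 71.5] 70.6
px [457. 240.] A 69 med [0.6451 0.223  0.04  ] z [0.037 0.044] rect [647.9 227.1] [10.9 22.8] 42.6
pos [0.5689 0.0512 0.2725] jawhead 94.0 tilt [-0.002  0.    -1.   ] | shift [ 7.23 -0.29 11.13] turn -0.001 q7 1.77 clk 31.2 w 0.0852 F [ 0.4 -0.9  0.8]
```

View pics/w17.png

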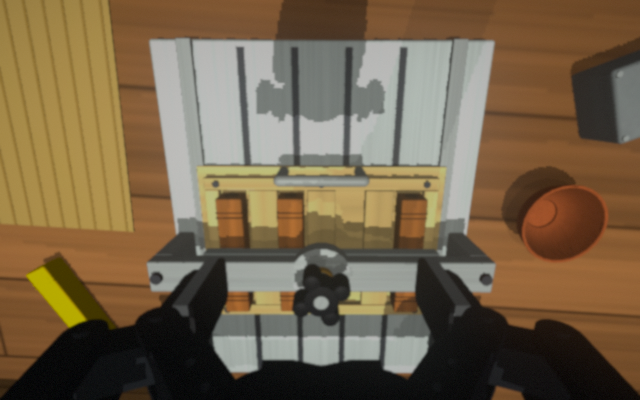

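Pallet travel is 114 mm and its middle now sits under the knob axis (0.673, 0.058), so it is at the back stop. Next I need the knob's lobe orientation.

```bash
cat > ph.py <<'E'
from g import *
import sys
def phase(f,c0=None):
    W,p=cloud('wrist',f); x,y,z=W[...,0],W[...,1],W[...,2]
    m=(z>.142)&(z<.156)&(x>.62)&(x<.73)&(abs(y-.058)<.05)
    n,l,s,c=cv2.connectedComponentsWithStats(m.astype(np.uint8)); X=W[l==1+np.argmax(s[1:,4])][:,:2]*1000
    # raster at 0.5mm & symmetric score
    cc,_=cv2.minEnclosingCircle(X.astype(np.float32)); print('circle',np.round(cc,1),round(_,1),'n',len(X))
    from scipy.optimize import minimize
    # model: points with radius>20 concentrate at lobes
    for cen in ([cc] if c0 is None else [cc,c0]):
        d=X-np.array(cen); r=np.hypot(*d.T); a=np.arctan2(d[:,1],d[:,0])
        k=r>18
        ph=np.angle(np.sum(np.exp(4j*a[k])*(r[k]-15)))/4
        print('lobe dir deg (mod 90)',np.degrees(ph).round(1),'hollow',(np.degrees(ph)+45).round(1), 'coh',abs(np.mean(np.exp(4j*a[k]))).round(2))
if __name__=='__main__':
    f=sys.argv[1]; phase(f,(672.8,58.)); q=cv2.imread('pics/'+f+'.png'); cv2.imwrite('pics/'+f+'c.png',cv2.resize(q[230:350,240:400],None,fx=5,fy=5,interpolation=2))
E
python3 ph.py w17
```

```text
circle [672.7  57.8] 29.7 n 1847
lobe dir deg (mod 90) 28.6 hollow 73.6 coh 0.65
lobe dir deg (mod 90) 28.6 hollow 73.6 coh 0.65
```

View pics/w17c.png

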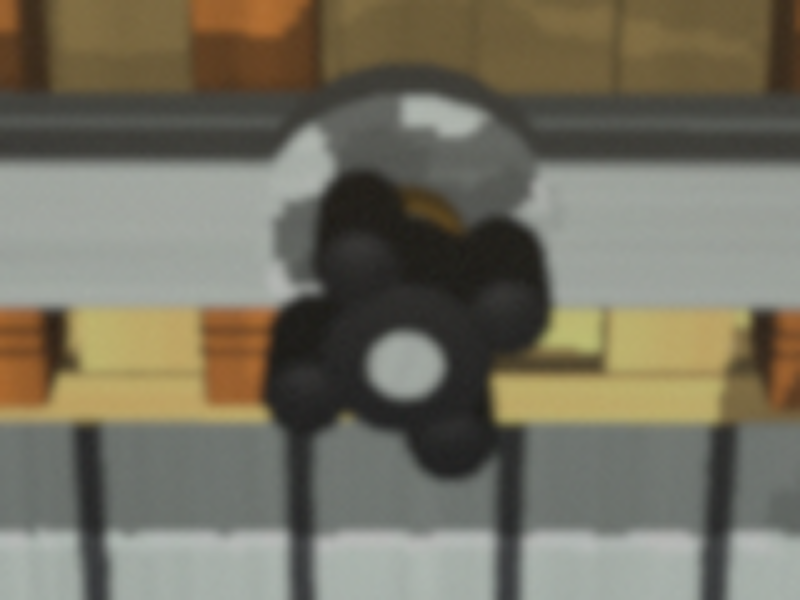

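The knob shows at (321,299) in the full frame with its centre at (0.6727, 0.0578). Its hollows lie at 73.6°, which puts the knob at about 0.35 rad.

```bash
python3 -c "
from g import *
rel(.6727,.0578,.118,73.6)"
```

```text
pos [0.5689 0.0512 0.2725] jawhead 94.0 tilt [-0.002  0.    -1.   ] | shift [15.43 -0.06 10.42] turn 0.355 q7 1.77 clk 31.2 w 0.0852 F [ 0.4 -0.9  0.8]
```

Request:
move_arm(commands="-0.7 1 0 4 0.14;-0.7 3 0 8 0.28;-0.7 5 0 10.4 0.355;-0.7 8 0 10.4 0.355;-0.7 9 0 10.4 0.355;-0.7 9 0 10.4 0.355;-0.7 9 0 10.4 0.355")

```text
clock: 31.9
position: [0.6737, 0.0588, 0.1847]
tool_rot: [0.7, 0.101, 0.699, -0.1]
force: [-0.1, -0.1, 0.3]
grip_width: 0.0725
```

```bash
python3 -c "
from g import *
rel(.6727,.0578,.118,73.6);snap('wrist','w18')"
```

```text
pos [0.6737 0.0588 0.1847] jawhead 73.7 tilt [ 0.001  0.001 -1.   ] | shift [ 6.67 -0.13 -0.07] turn 0.001 q7 1.58 clk 31.9 w 0.0725 F [-0.1 -0.1  0.3]
```

View pics/w18.png

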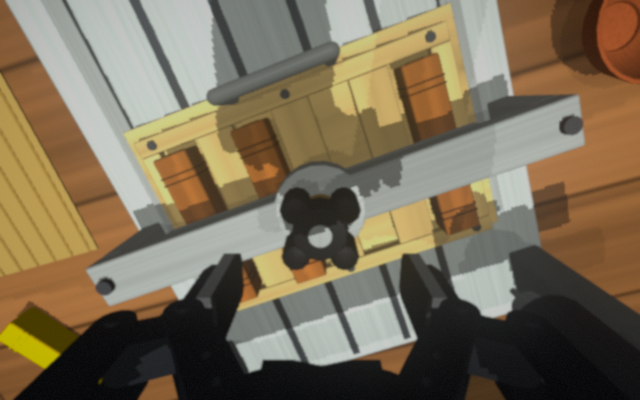

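The knob at (320,232) sits centred between the jaws with its hollows facing the pads. Descending and gripping.

Request:
move_arm(commands="-0.7 3 -0.1 -0.1 0;-0.7 5.5 -0.1 -0.1 0;-0.7 6.6 -0.1 -0.1 0;-0.7 6.6 -0.1 -0.1 0;1 6.6 -0.1 -0.1 0;1 6.6 -0.1 -0.1 0;1 6.6 -0.1 -0.1 0;1 6.6 -0.1 -0.1 0")

```text
clock: 32.75
position: [0.6736, 0.0581, 0.1196]
tool_rot: [0.701, 0.101, 0.699, -0.1]
force: [-1.2, 0.6, 6.2]
grip_width: 0.0437
```

```bash
python3 -c "
from g import *
rel(.6727,.0578,.118,73.6);print(bot.state()['ft_torque'])"
```

```text
pos [0.6736 0.0581 0.1196] jawhead 73.7 tilt [ 0.003  0.001 -1.   ] | shift [ 0.16 -0.05 -0.07] turn 0.001 q7 1.62 clk 32.8 w 0.0437 F [-1.2  0.6  6.2]
[0.13620959 0.44999762 0.01306687]
```

Request:
move_arm(commands="1 0 0 0 0.12;1 0 0 0 0.24;1 0 0 0 0.36;1 0 0 0 0.48;1 0 0 0 0.6;1 0 0 0 0.72;1 0 0 0 0.84;1 0 0 0 0.96")

```text
clock: 33.55
position: [0.6742, 0.0588, 0.1196]
tool_rot: [0.575, 0.415, 0.573, -0.412]
force: [0.3, 2.2, 4.4]
grip_width: 0.0435
```

```bash
python3 -c "
from g import *
rel(.6727,.0578,.118,73.6);print(bot.state()['ft_torque'])"
```

```text
pos [0.6742 0.0588 0.1196] jawhead 18.4 tilt [ 0.004  0.001 -1.   ] | shift [ 0.16 -0.18  0.04] turn -0.963 q7 0.81 clk 33.5 w 0.0435 F [0.3 2.2 4.4]
[ 0.2483902  -0.03540065  0.12483045]
```

Request:
move_arm(commands="1 0 0 0 0.12;1 0 0 0 0.24;1 0 0 0 0.36;1 0 0 0 0.48;1 0 0 0 0.56;1 0 0 0 0.56")

```text
clock: 34.15
position: [0.6748, 0.0588, 0.1196]
tool_rot: [0.439, 0.557, 0.437, -0.554]
force: [2.3, 1.0, 5.6]
grip_width: 0.0435
```

```bash
python3 -c "
from g import *
rel(.6727,.0578,.118,73.6);print(bot.state()['ft_torque'])"
```

```text
pos [0.6748 0.0588 0.1196] jawhead -13.5 tilt [ 0.005  0.    -1.   ] | shift [ 0.16 -0.19  0.14] turn -1.52 q7 0.33 clk 34.1 w 0.0435 F [2.3 1.  5.6]
[ 0.35223624 -0.44658342 -0.03848935]
```

Request:
move_arm(commands="-1 0 0 0 0;-1 0 0 0 0;-1 0 0 0 0;-1 -0.5 0 0 -0.14;-1 -0.5 0 0 -0.28;-1 -0.5 0 0 -0.42;-1 -0.5 0 0 -0.56;-1 -0.5 0 0 -0.7")

```text
clock: 34.95
position: [0.6722, 0.0581, 0.1222]
tool_rot: [0.603, 0.369, 0.603, -0.369]
force: [0.4, -0.5, -0.7]
grip_width: 0.0852
```

Request:
move_arm(commands="-1 0 0 0 -0.14;-1 0 0 0 -0.28;-1 0 0 0 -0.42;-1 0 0 0 -0.56;-1 0 0 0 -0.7;-1 0 0 0 -0.84;-1 0 0 0 -0.87;-1 0 0 0 -0.87")

```text
clock: 35.75
position: [0.6723, 0.058, 0.1223]
tool_rot: [0.702, 0.084, 0.702, -0.084]
force: [-0.1, -0.6, -0.4]
grip_width: 0.0857
```

```bash
python3 -c "
from g import *
rel(.6735,.0582,.118,76.5);snap('wrist','w19')"; python3 ph.py w19
```

```text
pos [0.6723 0.058  0.1223] jawhead 76.4 tilt [-0.     0.001 -1.   ] | shift [0.43 0.05 0.11] turn -0.002 q7 1.66 clk 35.8 w 0.0857 F [-0.1 -0.6 -0.4]
circle [673.6  58.1] 29.9 n 9523
lobe dir deg (mod 90) 31.4 hollow 76.4 coh 0.64
lobe dir deg (mod 90) 31.3 hollow 76.3 coh 0.65
```

View pics/w19.png

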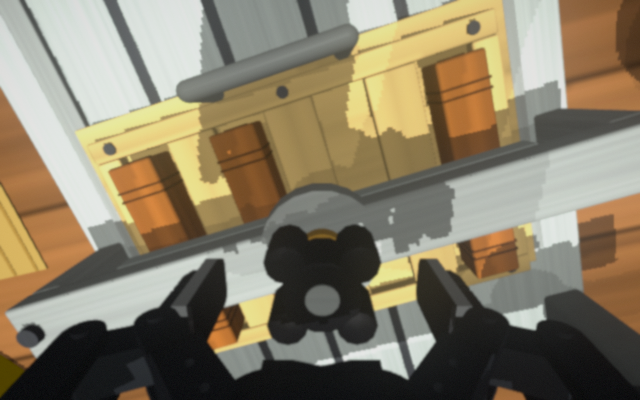

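The knob is at hollow angle 76.4°, about 1.87 rad turned, and is centred again at (322,290). Second stroke.

Request:
move_arm(commands="-1 0.4 0 0.1 0;1 0.4 0 0.1 0;1 0.4 0 0.1 0;1 0.4 0 0.1 0;1 0.4 0 0.1 0")

```text
clock: 36.3
position: [0.6734, 0.0581, 0.1186]
tool_rot: [0.702, 0.083, 0.702, -0.083]
force: [-1.5, 0.1, 3.1]
grip_width: 0.0437
```

Request:
move_arm(commands="1 0 0 0 0.12;1 0 0 0 0.24;1 0 0 0 0.36;1 0 0 0 0.48;1 0 0 0 0.6;1 0 0 0 0.72;1 0 0 0 0.84;1 0 0 0 0.96")

```text
clock: 37.1
position: [0.6741, 0.0589, 0.1186]
tool_rot: [0.584, 0.4, 0.584, -0.398]
force: [0.6, 1.4, 1.0]
grip_width: 0.0437
```

```bash
python3 -c "
from g import *
rel(.6735,.0582,.118,76.5);print(bot.state()['ft_torque'])"
```

```text
pos [0.6741 0.0589 0.1186] jawhead 21.3 tilt [ 0.001  0.001 -1.   ] | shift [ 0.06 -0.08  0.04] turn -0.963 q7 0.86 clk 37.1 w 0.0437 F [0.6 1.4 1. ]
[ 0.32046366 -0.10161704  0.1137449 ]
```

Request:
move_arm(commands="1 0 0 0 0.12;1 0 0 0 0.24;1 0 0 0 0.24")

```text
clock: 37.4
position: [0.6744, 0.0589, 0.1186]
tool_rot: [0.533, 0.465, 0.532, -0.465]
force: [2.6, 2.5, 3.0]
grip_width: 0.043
```

```bash
python3 -c "
from g import *
rel(.6735,.0582,.118,76.5);print(bot.state()['ft_torque'])"
```

```text
pos [0.6744 0.0589 0.1186] jawhead 7.8 tilt [ 0.002  0.    -1.   ] | shift [ 0.06 -0.09  0.06] turn -1.2 q7 0.65 clk 37.4 w 0.043 F [2.6 2.5 3. ]
[ 0.62630181 -0.27012154 -0.08062071]
```

Request:
move_arm(commands="1 0 0 0 0.12;1 0 0 0 0.24;1 0 0 0 0.3;1 0 0 0 0.3")

```text
clock: 37.8
position: [0.6746, 0.0588, 0.1185]
tool_rot: [0.459, 0.539, 0.458, -0.538]
force: [3.5, 2.8, 2.1]
grip_width: 0.0435
```

```bash
python3 -c "
from g import *
rel(.6735,.0582,.118,76.5);print(bot.state()['ft_torque'])"
```

```text
pos [0.6746 0.0588 0.1185] jawhead -9.2 tilt [ 0.002 -0.    -1.   ] | shift [ 0.05 -0.1   0.08] turn -1.495 q7 0.4 clk 37.8 w 0.0435 F [3.5 2.8 2.1]
[ 0.41235676 -0.67192711  0.52339272]
```

The torque jumps to 0.52 N m here, at about 3.37 rad, so the knob has bitten just before. I regrasp for the quarter turn.

Request:
move_arm(commands="-1 0 0 0 0;-1 0 0 0 0;-1 0 0 0 0;-1 -0.5 0 0 -0.14;-1 -0.5 0 0 -0.28;-1 -0.5 0 0 -0.42;-1 -0.5 0 0 -0.56;-1 -0.5 0 0 -0.7")

```text
clock: 38.6
position: [0.673, 0.0574, 0.1231]
tool_rot: [0.615, 0.348, 0.616, -0.348]
force: [-0.2, -0.1, -0.2]
grip_width: 0.0851
```

Request:
move_arm(commands="-1 0 0 0 -0.14;-1 0 0 0 -0.28;-1 0 0 0 -0.42;-1 0 0 0 -0.56;-1 0 0 0 -0.7;-1 0 0 0 -0.84;-1 0 0 0 -0.87;-1 0 0 0 -0.87")

```text
clock: 39.4
position: [0.6732, 0.0575, 0.1233]
tool_rot: [0.705, 0.059, 0.705, -0.059]
force: [-0.3, 0.7, 0.3]
grip_width: 0.0856
```

```bash
python3 -c "
from g import *
rel(.6735,.0582,.118,80.5);snap('wrist','w20')"; python3 ph.py w20
```

```text
pos [0.6732 0.0575 0.1233] jawhead 80.4 tilt [-0.  0. -1.] | shift [0.53 0.08 0.02] turn -0.002 q7 1.73 clk 39.4 w 0.0856 F [-0.3  0.7  0.3]
circle [673.4  58.3] 29.6 n 9429
lobe dir deg (mod 90) 39.0 hollow 84.0 coh 0.64
lobe dir deg (mod 90) 39.0 hollow 84.0 coh 0.65
```

View pics/w20.png

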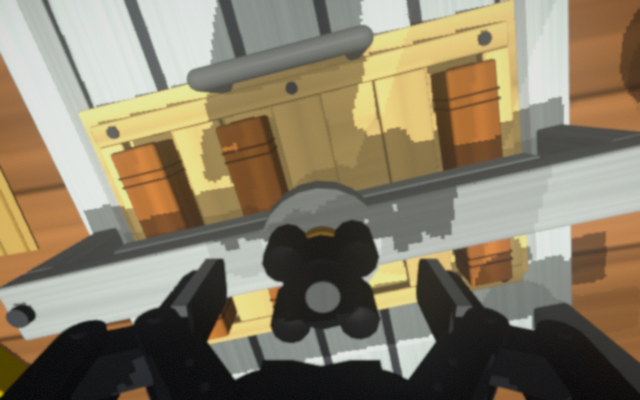

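The hollow is at 84°: the knob sprung back about 0.055 rad and now stands at about 3.31. Third stroke is to about 4.85 before spring-back.

Request:
move_arm(commands="-1 0.4 0.1 0 -0.06;-1 0.4 0.1 0 -0.06;1 0.4 0.1 0 -0.06;1 0.4 0.1 0 -0.06;1 0.4 0.1 0 -0.06;1 0.4 0.1 0 -0.06")

```text
clock: 40.05
position: [0.6737, 0.0579, 0.1199]
tool_rot: [0.706, 0.037, 0.706, -0.038]
force: [-1.3, -1.7, 3.6]
grip_width: 0.0433
```

Request:
move_arm(commands="1 0 0 0 0.12;1 0 0 0 0.24;1 0 0 0 0.36;1 0 0 0 0.48;1 0 0 0 0.6;1 0 0 0 0.72;1 0 0 0 0.84;1 0 0 0 0.96")

```text
clock: 40.85
position: [0.674, 0.0585, 0.1199]
tool_rot: [0.609, 0.36, 0.608, -0.36]
force: [0.1, -1.7, 2.9]
grip_width: 0.0433
```

```bash
python3 -c "
from g import *
rel(.6735,.0582,.118,-4);print(bot.state()['ft_torque'])"
```

```text
pos [0.674  0.0585 0.1199] jawhead 28.8 tilt [ 0.001 -0.001 -1.   ] | shift [ 0.19 -0.06  0.  ] turn 0.572 q7 0.97 clk 40.9 w 0.0433 F [ 0.1 -1.7  2.9]
[-0.53276183  0.43846843  0.76952596]
```

Request:
move_arm(commands="1 0 0 0 0.1;1 0 0 0 0.2;1 0 0 0 0.3;1 0 0 0 0.4;1 0 0 0 0.5;1 0 0 0 0.56;1 0 0 0 0.56")

```text
clock: 41.55
position: [0.6744, 0.0586, 0.1199]
tool_rot: [0.487, 0.513, 0.486, -0.513]
force: [1.9, -1.0, 4.3]
grip_width: 0.0431
```

```bash
python3 -c "
from g import *
rel(.6735,.0582,.118,-4);print(bot.state()['ft_torque'])"
```

```text
pos [0.6744 0.0586 0.1199] jawhead -3.1 tilt [ 0.002 -0.001 -1.   ] | shift [ 0.19 -0.09  0.05] turn 0.016 q7 0.49 clk 41.5 w 0.0431 F [ 1.9 -1.   4.3]
[-0.2322645   0.03630057  0.48970708]
```

Request:
move_arm(commands="-1 0 0 0 0;-1 0 0 0 0;-1 0 0 0 0;-1 -0.5 0 0 -0.14;-1 -2 0 0 -0.28;-1 -5 0 0 -0.42;-1 -8 0 0 -0.56;-1 -10 0 0 -0.7")

```text
clock: 42.35
position: [0.674, 0.0586, 0.2212]
tool_rot: [0.634, 0.314, 0.633, -0.313]
force: [1.2, -0.6, -0.4]
grip_width: 0.0853
```

Request:
move_arm(commands="-1 0 0 0 -0.14;-1 0 0 0 -0.28;-1 0 0 0 -0.42;-1 0 0 0 -0.56;-1 0 0 0 -0.7;-1 0 0 0 -0.84;-1 0 0 0 -0.98;-1 0 0 0 -0.98")

```text
clock: 43.15
position: [0.6733, 0.0588, 0.2193]
tool_rot: [0.707, -0.019, 0.707, 0.02]
force: [-0.6, 0.1, 0.2]
grip_width: 0.0856
```

```bash
python3 -c "
from g import *
rel(.6735,.0582,.118,80.5);snap('wrist','w21')"; python3 ph.py w21
```

```text
pos [0.6733 0.0588 0.2193] jawhead 93.2 tilt [-0.     0.001 -1.   ] | shift [ 1.013e+01 -8.000e-02  1.000e-02] turn 0.222 q7 1.86 clk 43.1 w 0.0856 F [-0.6  0.1  0.2]
circle [673.1  58.2] 29.5 n 3415
lobe dir deg (mod 90) 44.5 hollow 89.5 coh 0.66
lobe dir deg (mod 90) 44.5 hollow 89.5 coh 0.67
```

View pics/w21.png

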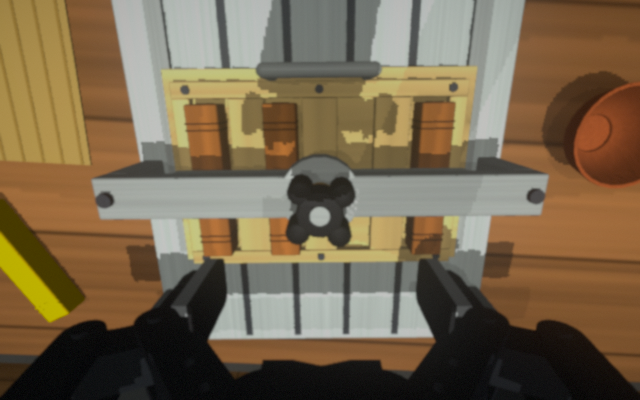

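The knob hollow is at 89.5°, so the knob is at about 4.79 rad, and the pallet and blanks are unchanged. Now the stop release.

```bash
python3 -c "
from g import *
rel(.345,.457,.25,63.6)"
```

```text
pos [0.6734 0.0589 0.2193] jawhead 93.0 tilt [-0.     0.001 -1.   ] | shift [ -3.02  41.46 -30.74] turn 0.512 q7 1.85 clk 43.2 w 0.0849 F [ 0.9 -0.1  0.2]
```

Request:
move_arm(commands="-0.7 -3 0 -4 0;-0.7 -3 4 -7 0.1;-0.7 -3 8 -10 0.2;-0.7 -3 12 -13 0.3;-0.7 -3 16 -16 0.4;-0.7 -3 20 -19 0.5;-0.7 -3 24 -22 0.51;-0.7 -3 28 -25 0.51")

```text
clock: 44.0
position: [0.4069, 0.3262, 0.2493]
tool_rot: [0.688, 0.161, 0.689, -0.161]
force: [1.8, 0.4, -0.2]
grip_width: 0.0726
```

```bash
python3 -c "
from g import *
rel(.345,.457,.25,63.6)"
```

```text
pos [0.4069 0.3262 0.2493] jawhead 63.7 tilt [-0.     0.001 -1.   ] | shift [ -0.07   8.97 -11.35] turn 0.001 q7 0.74 clk 44.0 w 0.0726 F [ 1.8  0.4 -0.2]
```

Request:
move_arm(commands="-0.7 0 3 -4 0;-0.7 0 6 -8 0;-0.7 0 9 -11.3 0;-0.7 0 9 -11.3 0;-0.7 0 9 -11.3 0;-0.7 0 9 -11.3 0")

```text
clock: 44.6
position: [0.3475, 0.4539, 0.2493]
tool_rot: [0.689, 0.161, 0.688, -0.161]
force: [0.4, -1.1, 0.2]
grip_width: 0.0725
```

```bash
python3 stop.py w22; python3 -c "
from g import *
rel(.4575,.4026,.068,63.6)"
```

```text
px [324. 293.] A 958 med [0.4552 0.4036 0.0912] z [0.087 0.092] rect [457.2 402.6] [36.2 37.9] 62.9
top 0.0918 ((457.33197021484375, 402.294189453125), 19.43951988220215) [0.4566 0.403  0.0913]
pos [0.3477 0.4537 0.2494] jawhead 63.7 tilt [-0. -0. -1.] | shift [ 9.94  0.26 12.11] turn 0.0 q7 0.56 clk 44.6 w 0.0725 F [ 0.8  0.  -0.4]
pos [0.3477 0.4537 0.2494] jawhead 63.7 tilt [-0. -0. -1.] | shift [18.14  0.29 12.11] turn 0.001 q7 0.56 clk 44.6 w 0.0725 F [ 0.8  0.  -0.4]
```

View pics/w22.png

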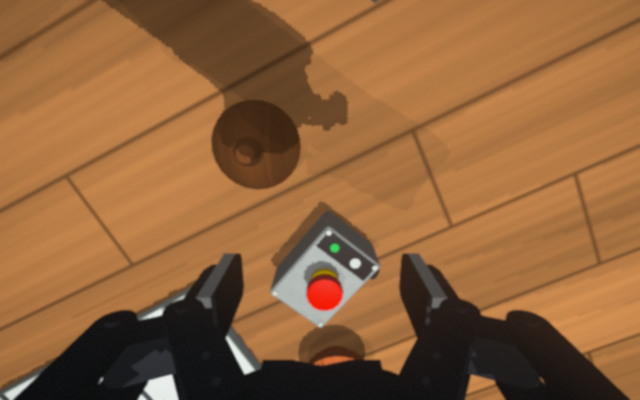

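The stop is still down at (324,293), with its top at 91.5 mm. Going over it and gripping.

Request:
move_arm(commands="-0.7 1 0.1 4 0;-0.7 3 0.2 8 0;-0.7 6 0.3 12.1 0;-0.7 10 0.3 12.1 0;-0.7 13 0.3 12.1 0;-0.7 13 0.3 12.1 0;-0.7 13 0.3 12.1 0")

```text
clock: 45.35
position: [0.4575, 0.4039, 0.1201]
tool_rot: [0.689, 0.16, 0.689, -0.16]
force: [1.5, 0.3, 0.3]
grip_width: 0.0726
```

```bash
python3 -c "
from g import *
rel(.4575,.4025,.07,63.6)"
```

```text
pos [0.4575 0.4039 0.1201] jawhead 63.8 tilt [ 0. -0. -1.] | shift [ 5.01 -0.12  0.06] turn 0.003 q7 0.87 clk 45.4 w 0.0726 F [1.5 0.3 0.3]
```

Request:
move_arm(commands="-0.7 2 -0.1 0.1 0;-0.7 4 -0.1 0.1 0;-0.7 5 -0.1 0.1 0;-0.7 5 -0.1 0.1 0;1 5 -0.1 0.1 0;1 5 -0.1 0.1 0;1 5 -0.1 0.1 0;1 5 -0.1 0.1 0")

```text
clock: 46.15
position: [0.4577, 0.4037, 0.0701]
tool_rot: [0.689, 0.16, 0.689, -0.159]
force: [-0.4, -0.7, 3.9]
grip_width: 0.0378
```

```bash
python3 -c "
from g import *
rel(.4575,.4025,.07,63.6)"
```

```text
pos [0.4577 0.4037 0.0701] jawhead 63.9 tilt [ 0.001  0.001 -1.   ] | shift [ 0.01 -0.12  0.04] turn 0.005 q7 0.92 clk 46.1 w 0.0378 F [-0.4 -0.7  3.9]
```

Request:
move_arm(commands="1 0 0 0 0.12;1 0 0 0 0.24;1 0 0 0 0.36;1 0 0 0 0.48;1 0 0 0 0.58;1 0 0 0 0.66;1 0 0 0 0.66;1 0 0 0 0.66")

```text
clock: 46.95
position: [0.4585, 0.4041, 0.07]
tool_rot: [0.601, 0.374, 0.6, -0.373]
force: [3.0, 0.7, 4.2]
grip_width: 0.0379
```

```bash
python3 -c "
from g import *
rel(.4575,.4025,.07,63.6);print(bot.state()['ft_torque'])"
```

```text
pos [0.4585 0.4041 0.07  ] jawhead 26.2 tilt [ 0.003  0.001 -1.   ] | shift [ 0.   -0.16  0.1 ] turn -0.652 q7 0.38 clk 47.0 w 0.0379 F [3.  0.7 4.2]
[ 0.33889291 -0.94962203  0.05567662]
```

Release, lift clear, turn back and look.

Request:
move_arm(commands="-0.8 0 0 0 0.66;-0.8 0 0 0 0;-0.8 0 0 0 0;-0.8 0 0 0 0;-0.8 -3 0 0 0;-0.8 -7 0 0 0;-0.8 -12 0 -2 0;-0.8 -16 0 -5 0")

```text
clock: 47.75
position: [0.4369, 0.4445, 0.2284]
tool_rot: [0.599, 0.376, 0.599, -0.376]
force: [1.4, 1.2, 0.2]
grip_width: 0.0765
```

```bash
python3 -c "
from g import *
rel(.345,.457,.25,63.6)"
```

```text
pos [0.4369 0.4445 0.2284] jawhead 25.7 tilt [ 0. -0. -1.] | shift [-2.16 -7.74 -5.11] turn -0.661 q7 0.17 clk 47.8 w 0.0765 F [1.4 1.2 0.2]
```

Request:
move_arm(commands="-0.8 -1 -3 -2 -0.13;-0.8 -2 -6 -4 -0.26;-0.8 -2.2 -7.7 -5.1 -0.4;-0.8 -2.2 -7.7 -5.1 -0.53;-0.8 -2.2 -7.7 -5.1 -0.66;-0.8 -2.2 -7.7 -5.1 -0.66;-0.8 -2.2 -7.7 -5.1 -0.66")

```text
clock: 48.45
position: [0.3444, 0.4581, 0.2481]
tool_rot: [0.688, 0.161, 0.689, -0.161]
force: [-0.1, -0.5, 0.1]
grip_width: 0.0767
```

```bash
python3 stop.py w23; python3 - <<'E'
from h import *
snap('scene','s3'); p=cv2.imread('pics/s3.png'); cv2.imwrite('pics/s3c.png',cv2.resize(p[140:340,200:520],None,fx=2.5,fy=2.5,interpolation=2))
E
```

```text
px [322. 300.] A 1013 med [0.455  0.404  0.0975] z [0.093 0.099] rect [466.  397.7] [36.1 58.9] 59.9
top 0.0982 ((457.7854309082031, 403.10076904296875), 19.650917053222656) [0.4564 0.4032 0.0976]
pos [0.3446 0.4581 0.248 ] jawhead 63.7 tilt [-0.001 -0.    -1.   ] | shift [ 9.8   0.1  12.59] turn 0.0 q7 0.57 clk 48.5 w 0.0768 F [0.7 0.3 0.5]
```

View pics/s3c.png

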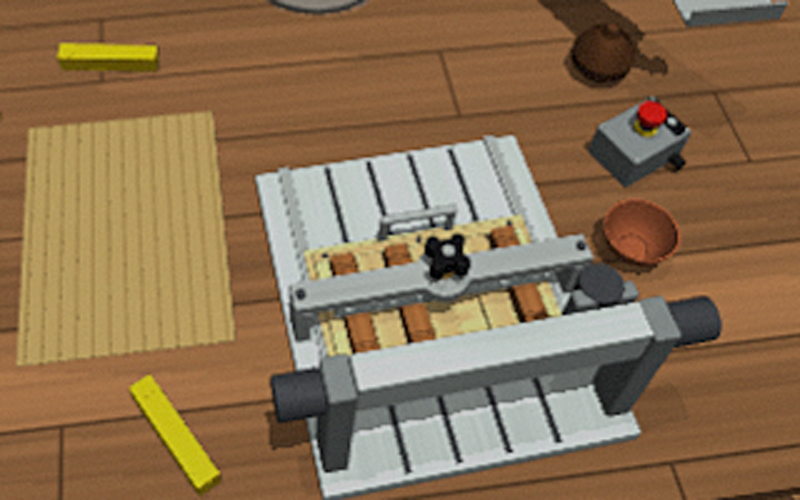

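The head is back at 97.6 mm, the same as its first reading when up. The scene view shows three clamped blanks, the pallet back, and the bowl and gourd in place.

```bash
python3 -c "
from plant import job
print(job.hand_in())"
```

```text
the job is handed in; nothing more can be done
None
```

The job is handed in at about 48.5 s on the robot's clock. The hand-in gives no verdict.

I pressed and latched the stop, then laid the three blanks present into nests 3, 1 and 0. I pushed the pallet back by its handle until it hit the stop. The knob I tightened in three strokes, then twisted the mushroom clockwise so it sprang up.

Last checks:
- **Blanks:** before the push all three lay flat with tops at 60 mm, within about 2 mm of their nest middles and 1° of the nests' direction. After clamping I only saw them unchanged in the pictures; I did not measure the bar's force on them.
- **Pallet:** it travelled about 114 mm, less than the 125 mm in the description. It started about 13 mm back by my reckoning, its middle now lies within about 2 mm of the knob's axis, and the push ended at about 32 N.
- **Knob:** about 4.79 rad, worked out from the lobe directions in the pictures. It bit by about 3.37 rad, where the torque had risen to 0.52 N m. It was not measured again after the stop was released, but the last scene picture shows nothing changed.
- **Stop:** latched, its top was at 91.5 mm; after release it was back at 97.6 mm, the same as its first reading when up. One row of the release call carried a wrong turn value, so the tool turned a little further for 0.1 s as the fingers opened. No effect showed.
- **Bystanders and gripper:** in the last picture the bowl, gourd and yellow look-alikes stand where they were. The gripper is clear of everything.

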